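# Make up the pressing stack of a shadow-box frame

## Robot

A 7-joint arm with a two-finger parallel gripper is mounted at the origin on the work surface. World frame = base frame: x ahead of the robot, y to its left, z up, the work surface at z = 0. Lengths are in m, angles in rad, forces in N, time in s.
With the tool pointing down it reaches from about 0.425 to 0.925 m from the base axis. Payload 6.8 kg.
Tool frame: the origin (TCP) lies at the very end of the fingers, on their centre line; the grasp point (between the pads) lies 19 mm behind it; z points along the fingers, x is the direction in which the jaws open and shut, and the axes are right-handed (so a half turn about z gives the same grasp; the last joint's range is limited). The gripper opens to 85 mm and grips with 20 to 120 N. Pads are 22 mm wide; open, the fingers measure 114 mm over their backs; the gripper's body (76 mm by 85 mm) begins 54 mm behind the grasp point. The pads swing forward as they close: fully open they stand 13 mm farther back than shut.
Start: joints at [1.047, 0.477, 0.022, 1.555, -0.011, 1.109, -0.083], TCP at [0.273, -0.617, 0.231] pointing down, gripper open.
Joint ranges: [-2.96, 2.96], [-0.34, 2.1], [-1.41, 1.46], [0.24, 2.44], [-1.37, 4.51], [0.17, 1.92], [-2.96, 2.96]. Speed limits (rad/s): [2.39, 2.39, 3.14, 3.14, 3.14, 3.14, 3.14].

## Interface

Orientations are given as a rotation vector (axis times angle).
In Python, from bench import r, grab_frame gives the robot as it stands. The module is installed in compiled form; this text tells all that it offers.
- The arm moves only by the tool send_rows, never from a script. Its argument "series" is a list of rows, each a list of 2 entries, a list of its own where there are three numbers: the shift along the tool's x, y, z in m, then the turn, a rotation vector about the tool's x, y, z in units of 5 degrees (1.0 is 5 degrees). A call has 1 to 20 rows; each row shifts and turns the commanded pose from where the row before left it, along the tool's axes as they then stand; what a row does not reach is not made up. A row lasts 1/8 s, in which the tool goes at most 62.5 mm and 10.7 degrees, less where a joint would pass 70% of its speed; a pose out of reach is approached as far as the arm can. A call is refused whole if a number of a shift passes 0.0625 or a number of a turn 1, either way. A call with a gripper value outside its range is refused whole. "fingers" is the closure in counts, from 0 (fully open) to 255 (shut), set as the call begins (left out, the last holds). The fingers move at their own pace and stop on an object; "grip_force" is the grip in N (left out, the last holds). Time passes only in rows, so rows that do not move let the fingers close. It gives the time, the measured TCP pose, the force and the opening at its end, in the units of the state.
- r.get_obs(): the state, without advancing time (a new reading comes with each control period).
- grab_frame(name): name is "side" or "top" or "wrist"; returns a dict with "frame" (480x640x3 uint8, red, green, blue), "fx", "fy", "cx", "cy" (pixels), "dist_coeffs" ([k1, k2, p1, p2, k3] as OpenCV has them; the pictures are not rectified), "origin" and "rotation" of the camera in the world; the wrist camera has in their place "T_tool_cam" (4x4, takes a point from camera to tool coordinates, whose origin is the TCP and whose axes are the tool frame's). Camera axes: x right, y down, z forward; pixel columns grow to the right and rows downward; lengths in m; the calibration is good to about 2 mm. A picture is of the moment at which its call begins: read the wrist's pose just before it. There is no depth.
- r.hand_in(): hands the job in, once; it reports no verdict.
The state is a dict: "clock": time; "joints": joint angles; "qvel": joint speeds; "tau": joint torques, N m; "tcp_pos": TCP position; "orientation": TCP orientation; "contact_force": force on the tool from outside, world axes, zero at the start; "moment": the same for the moment, N m; "grip_width": finger opening in m.
Only numpy, scipy, OpenCV 4.12 (cv2) and the standard library are available. Lean on these libraries where they do the work, as an engineer would, in place of code of your own. Each camera call takes 0.05 s, during which the arm holds its last target.

## Task

Make up this shadow box for pressing on the grey press board: lay the walnut front frame on the board, centred and square to it, then stack the white spacer frame centred and square on the front frame's border, then the blue back panel on the spacer, edges flush all round and the wooden cleat on top. Last, stand the two knobbed weights upright on the back panel, one on each side of the cleat, midway between the cleat and the panel's short end, setting them down gently, not dropping them. Leave the jar, the sanding block and the try square where they are.

Things in the scene. Friction and masses are not known exactly. Their poses are not given: they have to be found in the camera images.
- press_board: Press board: plain grey melamine-faced board 170 x 130 x 18 mm, fixed on the bench. Origin at the centre of its underside (top 18 mm above it); x along its 170 mm side, y along its 130 mm side, z up.
- front_frame: Front frame of the box: dark walnut rectangular frame with mitred corners, outside 136 x 98 mm, rails 20 mm wide and 18 mm high, opening 96 x 58 mm, about 90 g, loose, lying face down flat on the bench as it is to be stacked. Origin at the centre of its underside (in the opening); x along its 136 mm side, z up. Either way round is the same.
- spacer: Spacer frame: white painted rectangular frame, outside 116 x 78 mm, walls 10 mm thick and 34 mm high, opening 96 x 58 mm, about 70 g, loose, lying flat on the bench. Origin at the centre of its underside (in the opening); x along its 116 mm side, z up. Either way round is the same.
- back_panel: Back panel: blue board 116 x 78 x 6 mm, lying flat and loose on the bench, with a pale pine hanging cleat screwed on the middle of its top: 16 mm along the panel's x, 50 mm along its y, 24 mm high, so the cleat's top is 30 mm above the panel's underside. About 60 g. Origin at the centre of the panel's underside; x along its 116 mm side, z up. Either way round is the same.
- weight_brass: Bench weight, all brass: upright cylinder 40 mm across and 42 mm high, on it a neck 14 mm across and a round grip knob 26 mm across from 50 to 70 mm above the underside (70 mm in all). About 0.42 kg, loose, standing upright. Origin at the centre of its underside, z up.
- weight_red: Bench weight, red painted body with a bare steel knob; otherwise the same shape and size as the brass one. It does not matter which weight stands on which side. Origin at the centre of its underside, z up.
- mat: Green cutting mat with yellow grid lines, 160 x 120 x 4 mm, fixed on the bench; not the place to stack. Origin at the centre of its underside, x along its 160 mm side.
- filler_jar: Bystander: jar of wood filler with a yellow cap, 54 mm across and 70 mm high, loose, standing on the bench. Leave it. Origin at the centre of its underside.
- sanding_block: Bystander: cork sanding block 70 x 36 x 26 mm, loose, lying on the green mat. Leave it. Origin at the centre of its underside, x along its 70 mm side.
- try_square: Bystander: small try square with a dark wooden stock 60 mm long and 14 mm high and an 80 mm steel blade, loose, lying on the green mat. Leave it. Origin near its middle on the underside, x along the blade.
Not all that is in view belongs to the job. What is shaped like the front_frame but orange is not meant.

How it is judged:
By the outcome, as a careful person would: the job done as asked, in the order asked, and still so for the second after the job is handed in, with the robot touching nothing.
It also fails if it takes over 144 s, if anything falls off the work surface, if the arm or the gripper's body presses on something with over 40 N, if the wrist force passes 120 N, or if a joint passes its speed limit or range.

## Working session

There is one attempt and no reset: what is moved stays moved. The work goes in short steps, Python scripts to look and compute and a tool call to move; the robot and the scene stay as the last step left them, time stands still between calls to the robot, and variables do not carry over. Pictures are saved under pics/ and viewed, and the job is handed in when it is done.

Besides the shell and the picture viewer there is one more tool, called after "Call:" in YAML: its name, and indented under it one key for each argument. send_rows: Moves the arm, as the interface text tells. Its arguments: {"type":"object","properties":{"series":{"type":"array"},"fingers":{"type":"number"},"grip_force":{"type":"number"}},"required":["series"]}

```bash
mkdir -p pics; cat > h.py <<'E'
import numpy as np, cv2
from bench import r, grab_frame
from scipy.spatial.transform import Rotation as R
def snap(name, fn):
    o=r.get_obs(); f=grab_frame(name)
    cv2.imwrite('pics/'+fn+'.png', f['frame'][:,:,::-1])
    K=np.array([[f['fx'],0,f['cx']],[0,f['fy'],f['cy']],[0,0,1.]])
    if name=='wrist':
        Rt=R.from_rotvec(o['orientation']).as_matrix(); T=np.array(f['T_tool_cam'])
        Rc=Rt@T[:3,:3]; oc=Rt@T[:3,3]+np.array(o['tcp_pos'])
    else: Rc=np.array(f['rotation']); oc=np.array(f['origin'])
    if Rc.ndim==1: Rc=R.from_rotvec(Rc).as_matrix()
    c=dict(img=f['frame'],K=K,d=np.array(f['dist_coeffs'],float),R=Rc,o=oc)
    np.savez('pics/'+fn+'.npz',**c); return c
def load(fn): return dict(np.load('pics/'+fn+'.npz'))
def toplane(c,px,z):
    px=np.array(px,float).reshape(-1,1,2)
    u=cv2.undistortPoints(px,c['K'],c['d']).reshape(-1,2)
    d=np.c_[u,np.ones(len(u))]@c['R'].T
    return c['o']+d*((z-c['o'][2])/d[:,2])[:,None]
def proj(c,P):
    P=np.array(P,float).reshape(-1,3)
    rv=cv2.Rodrigues(c['R'].T)[0]
    return cv2.projectPoints(P,rv,-c['R'].T@c['o'],c['K'],c['d'])[0].reshape(-1,2)
E
python3 - <<'E'
from h import *
print(r.get_obs())
for n in ('top','side','wrist'):
    c=snap(n,n+'0'); print(n,c['o'],c['R'].round(3).tolist(),c['K'].tolist(),c['d'])
E
```

```text
{'clock': 0.0, 'joints': array([ 1.04692008,  0.47779349,  0.02234473,  1.5564346 , -0.01149059,
        1.10929027, -0.08307843]), 'qvel': array([-6.46729669e-05,  1.80723371e-03, -4.66210689e-04, -1.69649747e-04,
        5.27697283e-04, -2.41595710e-04,  1.42325500e-03]), 'tau': array([-3.96147707e-04, -5.96469140e+01,  1.60745535e+00, -2.81196141e+01,
        1.24289506e-02,  9.48759931e-03,  5.49960930e-06]), 'tcp_pos': array([ 0.27238034, -0.61696945,  0.23033736]), 'orientation': array([-2.63142129e+00,  1.71459404e+00,  2.48060499e-03]), 'contact_force': array([0.12259303, 0.19426761, 1.23142302]), 'moment': array([-0.04516307,  0.00668865, -0.02933471]), 'grip_width': 0.0855810102013044}
top [ 0.25163553 -0.01150999  0.93378156] [[0.102, -0.969, 0.223], [-0.995, -0.1, 0.02], [0.003, -0.224, -0.975]] [[461.8029472143809, 0.0, 316.6308691654244], [0.0, 461.8029472143809, 237.13979708067214], [0.0, 0.0, 1.0]] [0.01289065 0.         0.         0.         0.        ]
side [-0.10427421  0.63641175  1.03499678] [[-0.765, -0.482, 0.428], [-0.644, 0.576, -0.503], [-0.004, -0.661, -0.751]] [[614.7972092117224, 0.0, 316.3884029836407], [0.0, 614.7972092117224, 249.819737738696], [0.0, 0.0, 1.0]] [0.06274453 0.         0.         0.         0.        ]
wrist [ 0.33286413 -0.59025124  0.37251995] [[0.404, -0.883, -0.24], [-0.915, -0.39, -0.105], [-0.001, 0.262, -0.965]] [[369.4770598544917, 0.0, 328.8572517654409], [0.0, 369.4770598544917, 242.04558618397803], [0.0, 0.0, 1.0]] [-0.03527631  0.          0.          0.          0.        ]
```

View pics/top0.png

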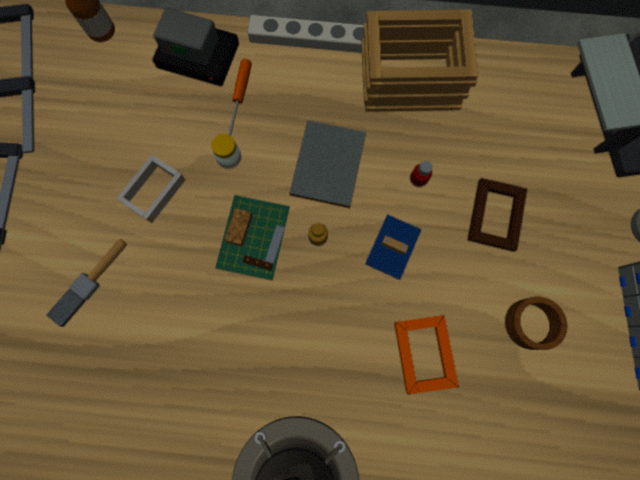

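View pics/side0.png

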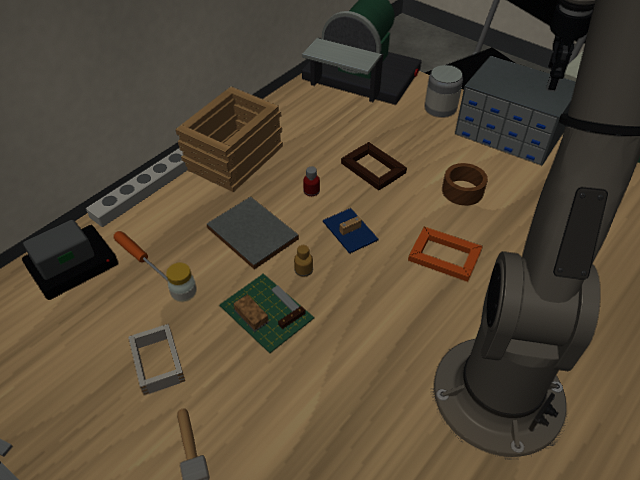

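View pics/wrist0.png

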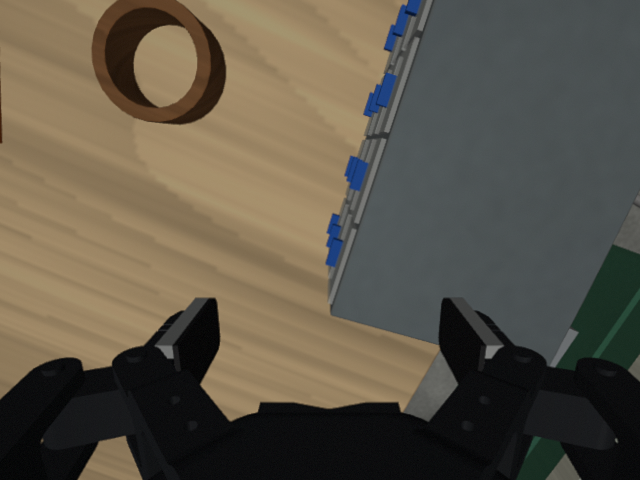

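Top view: board (328,163), spacer (150,188), panel (394,247), walnut frame (498,214), brass (318,233), red (422,173); the orange frame (427,355) is a decoy. Next, coarse positions.

```bash
cat >> h.py <<'E'
def blob(c,seed,z,tol=None,mask=None,win=60):
    """contour of mask component containing/nearest seed; ray cast on plane z; minAreaRect there"""
    n,l,s,ce=cv2.connectedComponentsWithStats(mask.astype(np.uint8))
    best=None
    for i in range(1,n):
        if s[i,4]<60: continue
        d=np.hypot(*(ce[i]-seed))
        if d<win and (best is None or s[i,4]>s[best,4]): best=i
    m=(l==best).astype(np.uint8)
    ct=max(cv2.findContours(m,cv2.RETR_EXTERNAL,cv2.CHAIN_APPROX_NONE)[0],key=cv2.contourArea)
    P=toplane(c,ct.reshape(-1,2),z)
    rc=cv2.minAreaRect((P[:,:2]*1000).astype(np.float32))
    (x,y),(w,h),a=rc
    if w<h: w,h,a=h,w,a+90
    a=(a+90)%180-90
    return dict(xy=np.array([x,y])/1000,wh=(w,h),ang=a,P=P,ct=ct)
def masks(img):
    hsv=cv2.cvtColor(img,cv2.COLOR_RGB2HSV).astype(int); H,S,V=hsv[...,0],hsv[...,1],hsv[...,2]
    return dict(H=H,S=S,V=V,blue=(H>100)&(H<130)&(S>120),grey=(S<60)&(V<130),white=(S<50)&(V>90),
      walnut=((H<14)|(H>172))&(V<95)&(S>70),brass=(H>15)&(H<28)&(S>120)&(V<200),red=((H<6)|(H>174))&(S>150))
E
python3 - <<'E'
from h import *
c=load('top0'); m=masks(c['img'])
for n,px in dict(board=(320,150),spacer=(125,190),panel=(380,250),frame=(478,210),brass=(318,230),red=(422,178),knob=(425,167),wood=(340,300),jar=(222,143)).items(): print(n,px,[int(m[k][px[1],px[0]]) for k in 'HSV'])
for n,px,z,k in [('board',(328,163),.018,'grey'),('spacer',(150,188),.034,'white'),('panel',(394,247),.006,'blue'),('frame',(498,214),.018,'walnut'),('brass',(318,233),.042,'brass'),('red',(422,173),.042,'red')]:
    try:
        b=blob(c,px,z,mask=m[k],win=30); print(n,b['xy'],np.round(b['wh'],1),round(b['ang'],1))
    except Exception as e: print(n,e)
E
```

```text
board (320, 150) [70, 25, 62]
spacer (125, 190) [0, 4, 116]
panel (380, 250) [108, 255, 61]
frame (478, 210) [9, 179, 37]
brass (318, 230) [20, 213, 98]
red (422, 178) [0, 255, 74]
knob (425, 167) [78, 14, 88]
wood (340, 300) [19, 126, 128]
jar (222, 143) [24, 255, 127]
board [6.25726318e-01 5.53070068e-04] [170.1 128.7] -6.7
spacer [0.52946838 0.35990039] [115.6  77. ] -27.7
panel [ 0.46127661 -0.15041226] [113.1  74.3] -19.0
frame [ 0.54911365 -0.35785999] [138.7 100.5] -8.7
brass [0.50343546 0.03570587] [1359.8  976.4] -84.4
red [ 0.60451233 -0.18824384] [37.9 35.3] -30.5
```

```bash
cat >> h.py <<'E'
def theta():
    M=R.from_rotvec(r.get_obs()['orientation']).as_matrix(); return np.degrees(np.arctan2(M[1,0],M[0,0])),M
def plan(xyz,th):
    o=r.get_obs(); t,M=theta(); p=np.array(o['tcp_pos'])
    dz=-(((th-t)+180)%360-180)/5   # units about tool z
    d=np.array(xyz)-p
    print('t %.2f'%o['clock'],'p',p.round(4),'th %.2f'%t,'tilt',M[:2,2].round(4),'w %.4f'%o['grip_width'],'F',np.round(o['contact_force'],1))
    a=np.radians(th); Mx=np.array([[np.cos(a),np.sin(a),0],[np.sin(a),-np.cos(a),0],[0,0,-1]])
    print(' turn units z: %.3f'%dz,' shift now-axes:',(M.T@d).round(4),' shift after-turn axes:',(Mx.T@d).round(4))
E
python3 - <<'E'
from h import *
plan([.549,-.358,.2],-98.7)
E
```

```text
t 0.15 p [ 0.2725 -0.6171  0.2306] th -66.17 tilt [-0.0007  0.0012] w 0.0853 F [-0.1  0.3  0.3]
 turn units z: 6.505  shift now-axes: [-0.1252 -0.3576  0.0307]  shift after-turn axes: [-0.2979 -0.2342  0.0306]
```

Call:
send_rows:
  series:
    - [[-0.02, -0.055, 0], [0, 0, 0]]
    - [[-0.02, -0.055, 0.005], [0, 0, 0]]
    - [[-0.02, -0.055, 0.005], [0, 0, 0]]
    - [[-0.02, -0.055, 0.005], [0, 0, 0]]
    - [[-0.02, -0.055, 0.005], [0, 0, 0]]
    - [[-0.025, -0.055, 0.01], [0, 0, 0]]
    - [[0, 0, 0], [0, 0, 1]]
    - [[0, 0, 0], [0, 0, 1]]
    - [[0, 0, 0], [0, 0, 1]]
    - [[0, 0, 0], [0, 0, 1]]
    - [[0, 0, 0], [0, 0, 1]]
    - [[0, 0, 0], [0, 0, 1]]
    - [[0, 0, 0], [0, 0, 0.5]]
    - [[0, 0, 0], [0, 0, 0]]
    - [[0, 0, 0], [0, 0, 0]]
  fingers: 130
  grip_force: 40

```text
clock: 2.02
tcp_pos: [0.524, -0.3698, 0.2011]
orientation: [2.048, -2.382, -0.001]
contact_force: [-0.7, -0.2, -0.0]
grip_width: 0.0421
```

```bash
python3 - <<'E'
from h import *
plan([.549,-.358,.2],-98.7)
c=snap('wrist','w1')
E
```

```text
t 2.02 p [ 0.524  -0.3698  0.2011] th -98.62 tilt [-0.0003  0.0002] w 0.0421 F [-0.7 -0.2 -0. ]
 turn units z: 0.015  shift now-axes: [-0.0154 -0.023   0.0011]  shift after-turn axes: [-0.0154 -0.023   0.0011]
```

View pics/w1.png

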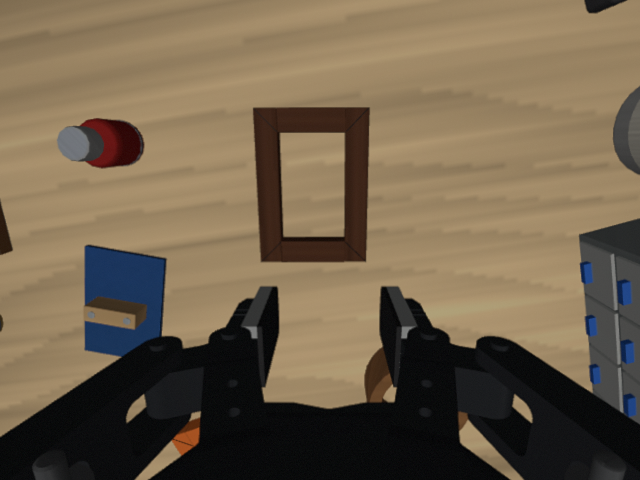

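```bash
cat >> h.py <<'E'
def rectfit(P):
    """refine rectangle: fit line to each side (points on plane), return centre, size, angle"""
    xy=(P[:,:2]*1000).astype(np.float32); (x,y),(w,h),a=cv2.minAreaRect(xy)
    if w<h: w,h,a=h,w,a+90
    L=[]
    for it in range(2):
        ar=np.radians(a); u=np.array([np.cos(ar),np.sin(ar)]); v=np.array([-u[1],u[0]])
        q=np.c_[(xy-[x,y])@u,(xy-[x,y])@v]
        out={}
        for k,(i,s,hh,oh) in dict(R=(0,1,w/2,h/2),L=(0,-1,w/2,h/2),T=(1,1,h/2,w/2),B=(1,-1,h/2,w/2)).items():
            sel=q[(np.abs(q[:,i]-s*hh)<5)&(np.abs(q[:,1-i])<oh-8)]
            p=np.polyfit(sel[:,1-i],sel[:,i],1); res=np.abs(np.polyval(p,sel[:,1-i])-sel[:,i]); sel=sel[res<1.2]
            out[k]=np.polyfit(sel[:,1-i],sel[:,i],1)
        da=np.degrees(np.mean([out['T'][0],out['B'][0],-out['R'][0],-out['L'][0]]))
        cu=(out['R'][1]+out['L'][1])/2; cv=(out['T'][1]+out['B'][1])/2
        w=out['R'][1]-out['L'][1]; h=out['T'][1]-out['B'][1]
        c=np.array([x,y])+cu*u+cv*v; x,y=c; a=a+da
        slopes=np.degrees([out['T'][0],out['B'][0],-out['R'][0],-out['L'][0]])
    a=(a+90)%180-90
    return c/1000,(w,h),a,slopes
E
python3 - <<'E'
from h import *
c=load('w1'); m=masks(c['img'])
for n,px in dict(frame=(310,120),wood=(310,180),wall=(310,242),red=(120,150),knob=(70,140),blue=(100,270)).items(): print(n,[int(m[k][px[1],px[0]]) for k in 'HSV'])
b=blob(c,(312,185),.018,mask=m['walnut'],win=30); print(b['xy'],b['wh'],b['ang'],rectfit(b['P']))
b=blob(c,(125,300),.006,mask=m['blue'],win=30); print(b['xy'],b['wh'],b['ang'])
b=blob(c,(118,142),.02,mask=m['red'],win=30); print(b['xy'],b['wh'])
print(toplane(c,[(75,142)],.065))
E
```

```text
frame [11, 151, 64]
wood [18, 91, 162]
wall [11, 153, 60]
red [0, 205, 61]
knob [107, 19, 123]
blue [108, 183, 92]
[ 0.5524917  -0.35877371] (134.16375732421875, 96.8584213256836) -8.577522277832031 (array([ 0.55254091, -0.35893175]), (np.float64(133.73736097704528), np.float64(95.5221117000623)), np.float64(-8.50465096405469), array([-0.02029048,  0.28369679, -0.09930327, -0.16404718]))
[ 0.46359476 -0.15137888] (115.85942077636719, 77.8852767944336) -18.975730895996094
[ 0.6169682  -0.19516003] (48.922996520996094, 40.04623794555664)
[[ 0.6185359 -0.19391    0.065    ]]
```

Wrist view: walnut frame centred at (312,185), measured centre (0.5525,-0.359), angle −8.5°, size about right. I'll grip its +y long rail.

```bash
python3 - <<'E'
from h import *
plan([.5583,-.3203,.003],-98.5)
E
```

```text
t 2.08 p [ 0.524  -0.3698  0.2012] th -98.64 tilt [-0.0002  0.0001] w 0.0417 F [ 0.3  0.1 -0.5]
 turn units z: -0.028  shift now-axes: [-0.0541 -0.0265  0.1982]  shift after-turn axes: [-0.054  -0.0266  0.1982]
```

Call:
send_rows:
  series:
    - [[-0.027, -0.013, 0.03], [0, 0, -0.03]]
    - [[-0.027, -0.0135, 0.03], [0, 0, 0]]
    - [[0, 0, 0.04], [0, 0, 0]]
    - [[0, 0, 0.03], [0, 0, 0]]
    - [[0, 0, 0.02], [0, 0, 0]]
    - [[0, 0, 0.01], [0, 0, 0]]
    - [[0, 0, 0], [0, 0, 0]]
    - [[0, 0, 0], [0, 0, 0]]

```text
clock: 3.08
tcp_pos: [0.5591, -0.321, 0.0425]
orientation: [-2.049, 2.38, -0.003]
contact_force: [0.1, 0.2, -0.0]
grip_width: 0.0417
```

```bash
python3 - <<'E'
from h import *
plan([.5583,-.3203,.003],-98.5)
c=snap('wrist','w2')
E
```

```text
t 3.08 p [ 0.5591 -0.321   0.0425] th -98.54 tilt [ 0.0018 -0.0009] w 0.0417 F [ 0.1  0.2 -0. ]
 turn units z: -0.008  shift now-axes: [-0.0006  0.001   0.0395]  shift after-turn axes: [-0.0005  0.0009  0.0395]
```

View pics/w2.png

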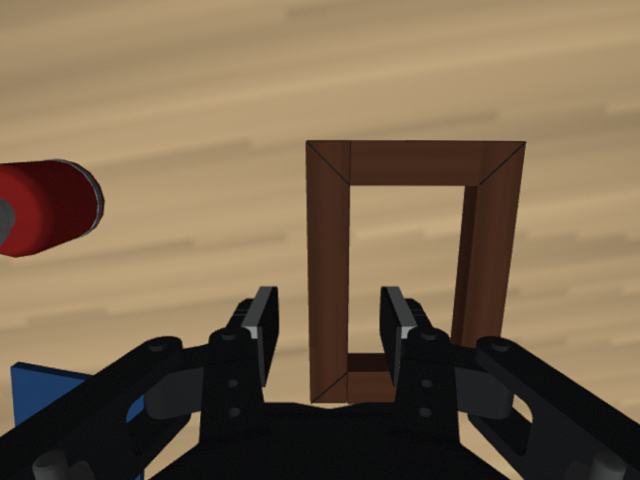

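The rail (columns 308–350) is centred between the fingers. I'll descend and grip.

Call:
send_rows:
  series:
    - [[0, 0, 0.015], [0, 0, 0]]
    - [[0, 0, 0.015], [0, 0, 0]]
    - [[0, 0, 0.0095], [0, 0, 0]]
    - [[0, 0, 0], [0, 0, 0]]

```text
clock: 3.62
tcp_pos: [0.5575, -0.32, 0.0004]
orientation: [2.05, -2.38, -0.004]
contact_force: [-0.3, 1.1, 1.3]
grip_width: 0.0419
```

Call:
send_rows:
  series:
    - [[0, 0, 0], [0, 0, 0]]
    - [[0, 0, 0], [0, 0, 0]]
    - [[0, 0, 0], [0, 0, 0]]
    - [[0, 0, 0], [0, 0, 0]]
    - [[0, 0, 0], [0, 0, 0]]
    - [[0, 0, 0], [0, 0, 0]]
  fingers: 255
  grip_force: 45

```text
clock: 4.38
tcp_pos: [0.5586, -0.3206, 0.0022]
orientation: [-2.05, 2.38, -0.001]
contact_force: [-0.9, 0.1, 5.2]
grip_width: 0.0188
```

```bash
python3 - <<'E'
from h import *
plan([.5583,-.3203,.003],-98.5)
E
```

```text
t 4.38 p [ 0.5586 -0.3206  0.0022] th -98.53 tilt [ 0.0006 -0.0003] w 0.0188 F [-0.9  0.1  5.2]
 turn units z: -0.006  shift now-axes: [-0.0002  0.0004 -0.0008]  shift after-turn axes: [-0.0002  0.0004 -0.0008]
```

Call:
send_rows:
  series:
    - [[0, 0, -0.02], [0, 0, 0]]
    - [[0, 0, -0.04], [0, 0, 0]]
    - [[0, 0, -0.04], [0, 0, 0]]
    - [[0, 0, -0.03], [0, 0, 0]]
    - [[0, 0, 0], [0, 0, 0]]

```text
clock: 5.0
tcp_pos: [0.56, -0.3213, 0.1354]
orientation: [-2.048, 2.379, -0.008]
contact_force: [0.6, -0.4, -1.5]
grip_width: 0.0185
```

```bash
python3 - <<'E'
from h import *
plan([.6326,.0392,.12],-96.7)
E
```

```text
t 5.00 p [ 0.56   -0.3213  0.1354] th -98.54 tilt [ 0.0053 -0.0025] w 0.0185 F [ 0.6 -0.4 -1.5]
 turn units z: -0.368  shift now-axes: [-0.3673 -0.0182  0.0149]  shift after-turn axes: [-0.3665 -0.0301  0.0154]
```

Call:
send_rows:
  series:
    - [[-0.02, -0.002, 0], [0, 0, -0.1]]
    - [[-0.045, -0.002, 0], [0, 0, -0.1]]
    - [[-0.05, -0.002, 0], [0, 0, -0.1]]
    - [[-0.05, -0.004, 0], [0, 0, -0.07]]
    - [[-0.05, -0.004, 0], [0, 0, 0]]
    - [[-0.05, -0.004, 0], [0, 0, 0]]
    - [[-0.05, -0.004, 0.005], [0, 0, 0]]
    - [[-0.035, -0.004, 0.005], [0, 0, 0]]
    - [[-0.0165, -0.002, 0.005], [0, 0, 0]]
    - [[0, 0, 0], [0, 0, 0]]
    - [[0, 0, 0], [0, 0, 0]]

```text
clock: 6.38
tcp_pos: [0.631, 0.0375, 0.1165]
orientation: [2.084, -2.348, 0.001]
contact_force: [0.0, -0.0, -1.0]
grip_width: 0.019
```

```bash
python3 - <<'E'
from h import *
plan([.6326,.0392,.12],-96.7)
snap('wrist','w3');snap('top','t3')
E
```

```text
t 6.38 p [0.631  0.0375 0.1165] th -96.81 tilt [-0.0009 -0.0015] w 0.0190 F [ 0. -0. -1.]
 turn units z: -0.023  shift now-axes: [-0.0019 -0.0014 -0.0035]  shift after-turn axes: [-0.0019 -0.0014 -0.0035]
```

View pics/w3.png

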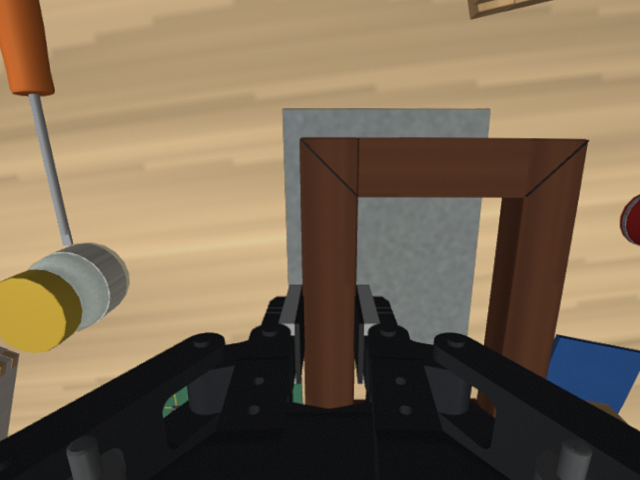

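Board edges show around the held frame: left (col 284–288), far (row 108), right (490→470). I'll measure both in this view.

```bash
python3 - <<'E'
from h import *
c=load('w3'); m=masks(c['img']); I=c['img'].astype(int); S=m['S']; 
def cross(vals,lo,hi): # first index of S crossing mid
    return lo
g=(S<55)
L=[];Rr=[];T=[]
for y in range(150,270,4):
    row=g[y,260:300]; L.append((260+np.argmax(row)-.5,y))
for y in range(205,320,4):
    row=g[y,455:510]; k=np.where(row)[0]
    if len(k): Rr.append((455+k.max()+.5,y))
for x in range(295,480,6):
    col=g[95:130,x]; T.append((x,95+np.argmax(col)-.5))
def line(px):
    P=toplane(c,px,.018)[:,:2]*1000; v=cv2.fitLine(P.astype(np.float32),cv2.DIST_HUBER,0,.01,.01).ravel()
    d=v[:2]*np.sign(v[np.argmax(abs(v[:2]))]); return d,v[2:],np.degrees(np.arctan2(d[1],d[0]))
l=line(L);rr=line(Rr);t=line(T)
print('ang',l[2],rr[2],t[2])
a=np.radians((l[2]+rr[2]+t[2]-90)/3) ; u=np.array([np.cos(a),np.sin(a)]);v=np.array([-u[1],u[0]])
print('a',np.degrees(a),'width',l[1]@v-rr[1]@v)
ctr=u*(t[1]@u-85)+v*(l[1]@v+rr[1]@v)/2; print('board ctr',ctr)
w=m['walnut']; zt=.1165-.0022+.018
Tf=[(x,130+np.argmax(w[130:160,x])-.5) for x in range(310,575,8)]
P=toplane(c,Tf,zt)[:,:2]*1000
f=cv2.fitLine(P.astype(np.float32),cv2.DIST_HUBER,0,.01,.01).ravel(); print('frame far edge u',f[2:]@u,'-> ctr u',f[2:]@u-68,'ang',np.degrees(np.arctan(f[1]/f[0])))
Lf=[(290+np.argmax(w[y,290:330])-.5,y) for y in range(150,270,6)]
P=toplane(c,Lf,zt)[:,:2]*1000;f=cv2.fitLine(P.astype(np.float32),cv2.DIST_HUBER,0,.01,.01).ravel(); print('left edge v',f[2:]@v,'ctr v',f[2:]@v-49,'ang',np.degrees(np.arctan(f[1]/f[0])))
print('board u,v',ctr@u,ctr@v)
E
```

```text
ang -6.5324726 -6.700644 83.42561
a -6.6025004 width 128.94463
board ctr [627.8686      1.6360016]
frame far edge u 689.8926 -> ctr u 621.8926 ang 83.29683
left edge v 119.57034 ctr v 70.57034 ang -6.7383976
board u,v 623.5163 73.8178
```

Call:
send_rows:
  series:
    - [[-0.0015, -0.0005, 0.02], [0, 0, -0.03]]
    - [[-0.0016, -0.0008, 0.03], [0, 0, 0]]
    - [[0, 0, 0.025], [0, 0, 0]]
    - [[0, 0, 0.01], [0, 0, 0]]
    - [[0, 0, 0], [0, 0, 0]]
    - [[0, 0, 0], [0, 0, 0]]
    - [[0, 0, 0], [0, 0, 0]]

```text
clock: 7.35
tcp_pos: [0.6339, 0.0428, 0.0328]
orientation: [-2.09, 2.343, -0.002]
contact_force: [-0.9, 0.7, -1.2]
grip_width: 0.0191
```

```bash
python3 - <<'E'
from h import *
plan([.6324,.0403,.021],-96.7)
E
```

```text
t 7.35 p [0.6339 0.0428 0.0328] th -96.53 tilt [0.0019 0.0002] w 0.0191 F [-0.9  0.7 -1.2]
 turn units z: 0.034  shift now-axes: [0.0027 0.0012 0.0118]  shift after-turn axes: [0.0027 0.0012 0.0118]
```

Call:
send_rows:
  series:
    - [[0, 0, 0], [0, 0, 0]]
    - [[0, 0, 0], [0, 0, 0]]
    - [[0, 0, 0], [0, 0, 0]]

```text
clock: 7.72
tcp_pos: [0.6332, 0.0428, 0.0319]
orientation: [-2.091, 2.344, -0.0]
contact_force: [0.6, -0.4, -1.0]
grip_width: 0.0191
```

```bash
python3 - <<'E'
from h import *
for i in range(3):
    plan([.6324,.0403,.021],-96.6)
    c=snap('wrist','w4')
E
```

```text
t 7.72 p [0.6332 0.0428 0.0319] th -96.53 tilt [0.0002 0.    ] w 0.0191 F [ 0.6 -0.4 -1. ]
 turn units z: 0.015  shift now-axes: [0.0025 0.0005 0.0109]  shift after-turn axes: [0.0025 0.0005 0.0109]
t 7.78 p [0.6331 0.0427 0.0318] th -96.53 tilt [ 0. -0.] w 0.0189 F [ 0.4  0.2 -1.2]
 turn units z: 0.014  shift now-axes: [0.0025 0.0004 0.0108]  shift after-turn axes: [0.0025 0.0004 0.0108]
t 7.83 p [0.6331 0.0427 0.0318] th -96.53 tilt [-0. -0.] w 0.0188 F [-1.1  0.2 -1.4]
 turn units z: 0.014  shift now-axes: [0.0025 0.0004 0.0108]  shift after-turn axes: [0.0025 0.0004 0.0108]
```

View pics/w4.png

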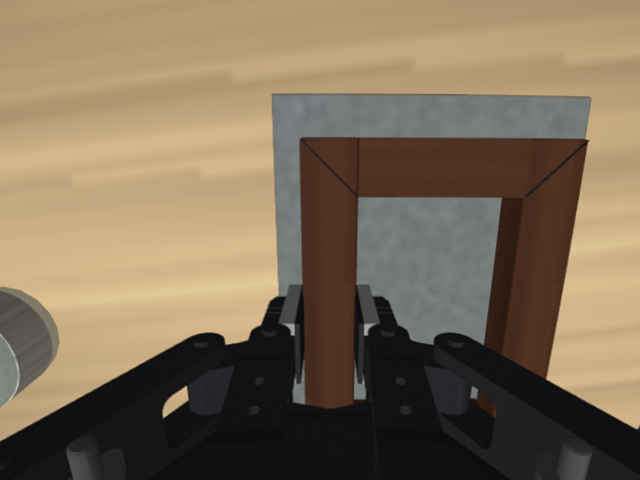

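```bash
cat >> h.py <<'E'
def edge(c,mask,pts,dirn,z,n=14):
    """for start pixels, walk along dirn until mask true; world pts"""
    out=[]
    for (x,y) in pts:
        for k in range(n*4):
            xx=x+dirn[0]*k/2; yy=y+dirn[1]*k/2
            if mask[int(round(yy)),int(round(xx))]:
                out.append((xx-dirn[0]*.25,yy-dirn[1]*.25)); break
    P=toplane(c,out,z)[:,:2]*1000
    v=cv2.fitLine(P.astype(np.float32),cv2.DIST_HUBER,0,.01,.01).ravel()
    return v[2:],np.degrees(np.arctan2(v[1],v[0])),np.abs((P-v[2:])@np.array([-v[1],v[0]])).max()
E
python3 - <<'E'
from h import *
c=load('w4'); m=masks(c['img']); g=m['S']<55; w=m['walnut']
zt=.0318-.0022+.018
l=edge(c,g,[(262,y) for y in range(105,270,5)],(1,0),.018)
t=edge(c,g,[(x,86) for x in range(285,575,8)],(0,1),.018)
rr=edge(c,g,[(598,y) for y in range(104,128,3)],(-1,0),.018)
lf=edge(c,w,[(292,y) for y in range(150,275,5)],(1,0),zt)
tf=edge(c,w,[(x,130) for x in range(315,570,8)],(0,1),zt)
rf=edge(c,w,[(598,y) for y in range(160,330,6)],(-1,0),zt)
for n,e in zip('l t r lf tf rf'.split(),(l,t,rr,lf,tf,rf)): print(n,e)
a=np.radians(-6.6);u=np.array([np.cos(a),np.sin(a)]);v=np.array([-u[1],u[0]])
print('board v',l[0]@v,rr[0]@v,'w',l[0]@v-rr[0]@v,'ctr',(l[0]+rr[0])@v/2,'u',t[0]@u-85)
print('frame v',lf[0]@v,rf[0]@v,'w',lf[0]@v-rf[0]@v,'ctr',(lf[0]+rf[0])@v/2,'u',tf[0]@u-68)
E
```

```text
l (array([687.7898 ,  59.65844], dtype=float32), np.float32(-6.5766554), np.float64(0.30287775174029385))
t (array([713.1596 ,  -2.05053], dtype=float32), np.float32(83.28563), np.float64(0.36658097764175424))
r (array([698.2058 , -71.24872], dtype=float32), np.float32(-7.7341056), np.float64(0.2357130271374511))
lf (array([670.77454 ,  48.446514], dtype=float32), np.float32(-6.625638), np.float64(0.3361102573370178))
tf (array([698.2566  ,  18.017113], dtype=float32), np.float32(83.69567), np.float64(0.31303539305716516))
rf (array([669.8859  , -48.582973], dtype=float32), np.float32(-6.259784), np.float64(0.36746720934258775))
board v 138.31566833923998 9.473250016693056 w 128.84241832254693 ctr 73.89445917796651 u 623.6690131243525
frame v 125.2223615309377 28.7337766813097 w 96.48858484962801 ctr 76.97806559852023 u 623.5582460944516
```

Call:
send_rows:
  series:
    - [[0.0027, 0.0, 0.003], [0, 0, 0]]
    - [[0, 0, 0.003], [0, 0, 0]]
    - [[0, 0, 0.003], [0, 0, 0]]
    - [[0, 0, 0.0025], [0, 0, 0]]
    - [[0, 0, 0], [0, 0, 0]]
    - [[0, 0, 0], [0, 0, 0]]
    - [[0, 0, 0], [0, 0, 0]]
    - [[0, 0, 0], [0, 0, 0]]

```text
clock: 8.88
tcp_pos: [0.6328, 0.0401, 0.0203]
orientation: [-2.091, 2.344, -0.0]
contact_force: [-0.7, -0.5, -0.7]
grip_width: 0.0188
```

```bash
python3 - <<'E'
from h import *
plan([.6324,.0403,.0202],-96.6)
E
```

```text
t 8.88 p [0.6328 0.0401 0.0203] th -96.52 tilt [0.0001 0.    ] w 0.0188 F [-0.7 -0.5 -0.7]
 turn units z: 0.015  shift now-axes: [-0.0001  0.0005  0.0001]  shift after-turn axes: [-0.0001  0.0005  0.0001]
```

Call:
send_rows:
  series:
    - [[0, 0, 0.001], [0, 0, 0]]
    - [[0, 0, 0], [0, 0, 0]]
    - [[0, 0, 0], [0, 0, 0]]

```text
clock: 9.25
tcp_pos: [0.6328, 0.0401, 0.0202]
orientation: [-2.091, 2.344, -0.0]
contact_force: [-3.4, -0.3, 7.8]
grip_width: 0.019
```

Call:
send_rows:
  series:
    - [[0, 0, 0], [0, 0, 0]]
    - [[0, 0, 0], [0, 0, 0]]
    - [[0, 0, 0], [0, 0, 0]]
    - [[0, 0, 0], [0, 0, 0]]
    - [[0, 0, -0.02], [0, 0, 0]]
    - [[0, 0, -0.04], [0, 0, 0]]
    - [[0.02, 0.01, -0.05], [0, 0, 0]]
    - [[0.02, 0.02, -0.05], [0, 0, 0]]
    - [[0, 0.01, -0.02], [0, 0, 0]]
    - [[0, 0, 0], [0, 0, 0]]
    - [[0, 0, 0], [0, 0, 0]]
    - [[0, 0, 0], [0, 0, 0]]
  fingers: 130

```text
clock: 10.75
tcp_pos: [0.588, 0.0054, 0.1976]
orientation: [2.091, -2.342, -0.003]
contact_force: [-0.3, 0.9, -0.1]
grip_width: 0.0422
```

```bash
python3 - <<'E'
from h import *
plan([.6324,.0403,.0202],-96.6)
snap('wrist','w5')
E
```

```text
t 10.75 p [0.588  0.0054 0.1976] th -96.47 tilt [-0.0029 -0.0001] w 0.0422 F [-0.3  0.9 -0.1]
 turn units z: 0.025  shift now-axes: [-0.0397 -0.0407  0.1772]  shift after-turn axes: [-0.0397 -0.0401  0.1774]
```

View pics/w5.png

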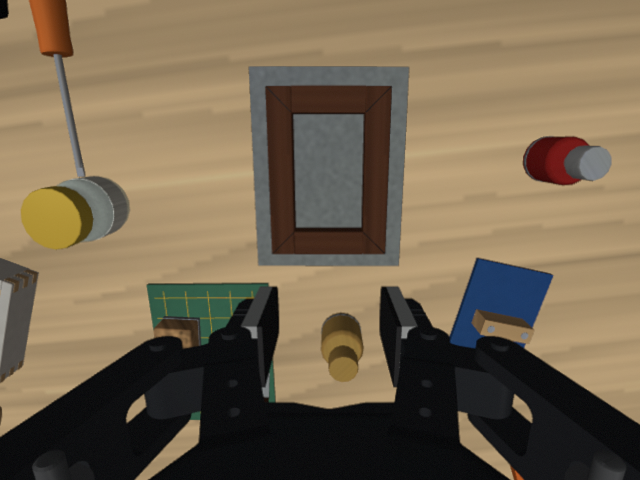

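```bash
python3 - <<'E'
from h import *
c=load('w5'); m=masks(c['img']); g=(m['S']<65)|m['walnut']
b=blob(c,(330,165),.018,mask=g,win=40); B=rectfit(b['P']); print('board',B)
f=blob(c,(330,170),.036,mask=m['walnut'],win=40); F=rectfit(f['P']); print('frame',F)
a=np.radians(B[2]);u=np.array([np.cos(a),np.sin(a)]);v=np.array([-u[1],u[0]]); d=(F[0]-B[0])*1000; print('du,dv',d@u,d@v,'dang',F[2]-B[2])
print('brass knob',toplane(c,[(343,364)],.07),'red knob',toplane(c,[(595,163)],.07))
E
```

```text
board (array([0.62834787, 0.0013881 ]), (np.float64(168.51832410255454), np.float64(128.40858228444057)), np.float64(-6.61506544985275), array([-0.01851855,  0.01151554,  0.14312563, -0.1303855 ]))
frame (array([0.62813541, 0.00145811]), (np.float64(134.00069633936243), np.float64(96.01646570277205)), np.float64(-6.453067649831269), array([-0.05115449,  0.06200895, -0.01882403,  0.00637742]))
du,dv -0.21910552116423404 0.045069306357721266 dang 0.16199780002148145
brass knob [[0.474178   0.00647215 0.07      ]] red knob [[ 0.61798913 -0.19322384  0.07      ]]
```

```bash
python3 - <<'E'
from h import *
plan([.512,.325,.21],-27.7)
E
```

```text
t 10.80 p [0.5881 0.0053 0.1977] th -96.49 tilt [-0.0026 -0.0001] w 0.0417 F [-0.5  0.   0.8]
 turn units z: -13.757  shift now-axes: [-0.3091  0.1118 -0.0122]  shift after-turn axes: [-0.216  -0.2477 -0.0123]
```

Call:
send_rows:
  series:
    - [[-0.05, 0.02, -0.002], [0, 0, 0]]
    - [[-0.05, 0.02, -0.002], [0, 0, 0]]
    - [[-0.05, 0.02, -0.002], [0, 0, 0]]
    - [[-0.05, 0.02, -0.002], [0, 0, 0]]
    - [[-0.05, 0.02, -0.002], [0, 0, 0]]
    - [[-0.06, 0.012, -0.002], [0, 0, 0]]
    - [[0, 0, 0], [0, 0, -1]]
    - [[0, 0, 0], [0, 0, -1]]
    - [[0, 0, 0], [0, 0, -1]]
    - [[0, 0, 0], [0, 0, -1]]
    - [[0, 0, 0], [0, 0, -1]]
    - [[0, 0, 0], [0, 0, -1]]
    - [[0, 0, 0], [0, 0, -1]]
    - [[0, 0, 0], [0, 0, -1]]
    - [[0, 0, 0], [0, 0, -1]]
    - [[0, 0, 0], [0, 0, -1]]
    - [[0, 0, 0], [0, 0, -1]]
    - [[0, 0, 0], [0, 0, -1]]
    - [[0, 0, 0], [0, 0, -1]]
    - [[0, 0, 0], [0, 0, -0.75]]

```text
clock: 13.3
tcp_pos: [0.5123, 0.3256, 0.2101]
orientation: [3.05, -0.75, -0.002]
contact_force: [-0.5, -0.3, -0.4]
grip_width: 0.0417
```

Call:
send_rows:
  series:
    - [[0, 0, 0], [0, 0, 0]]
    - [[0, 0, 0], [0, 0, 0]]
    - [[0, 0, 0], [0, 0, 0]]
    - [[0, 0, 0], [0, 0, 0]]

```text
clock: 13.8
tcp_pos: [0.5125, 0.3256, 0.2113]
orientation: [3.05, -0.755, 0.0]
contact_force: [-0.8, 0.3, -0.2]
grip_width: 0.042
```

```bash
python3 - <<'E'
from h import *
plan([.512,.325,.21],-27.7)
snap('wrist','w6')
E
```

```text
t 13.80 p [0.5125 0.3256 0.2113] th -27.80 tilt [-0. -0.] w 0.0420 F [-0.8  0.3 -0.2]
 turn units z: -0.019  shift now-axes: [-0.0001  0.0008  0.0013]  shift after-turn axes: [-0.0001  0.0008  0.0013]
```

View pics/w6.png

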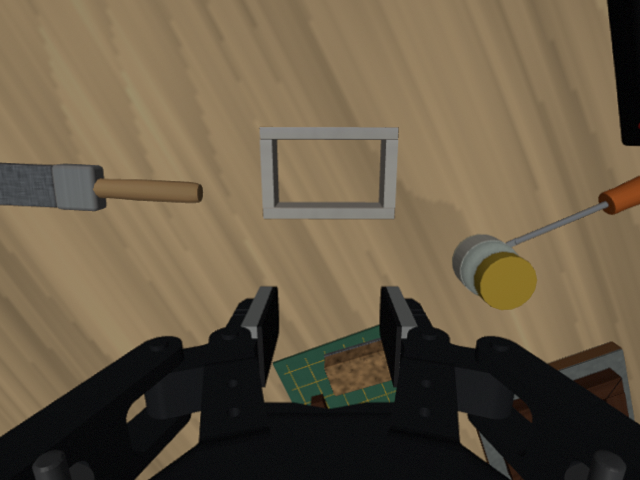

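```bash
python3 - <<'E'
from h import *
c=load('w6'); m=masks(c['img'])
print([int(m[k][133,300]) for k in 'HSV'],[int(m[k][170,330]) for k in 'HSV'],[int(m[k][170,268]) for k in 'HSV'])
f=blob(c,(330,172),.034,mask=(m['S']<45)&(m['V']>75),win=40); F=rectfit(f['P']); print('spacer',F)
a=np.radians(F[2]);u=np.array([np.cos(a),np.sin(a)]); g=F[0]+.053*u; print('grip',g)
plan([*g,.012],F[2])
E
```

```text
[20, 12, 133] [17, 90, 142] [21, 13, 138]
spacer (array([0.53056674, 0.36115285]), (np.float64(114.68260260279885), np.float64(76.7643195052265)), np.float64(-27.947915383476612), array([ 0.16124539, -0.08939215, -0.00619592, -0.07506019]))
grip [0.57738556 0.33631341]
t 13.85 p [0.5125 0.3256 0.2113] th -27.79 tilt [ 0.0001 -0.    ] w 0.0414 F [-0.1 -0.   0. ]
 turn units z: 0.032  shift now-axes: [ 0.0524 -0.0397  0.1993]  shift after-turn axes: [ 0.0523 -0.0398  0.1993]
```

Call:
send_rows:
  series:
    - [[0.026, -0.02, 0.03], [0, 0, 0.03]]
    - [[0.0264, -0.0197, 0.03], [0, 0, 0]]
    - [[0, 0, 0.04], [0, 0, 0]]
    - [[0, 0, 0.03], [0, 0, 0]]
    - [[0, 0, 0.02], [0, 0, 0]]
    - [[0, 0, 0], [0, 0, 0]]
    - [[0, 0, 0], [0, 0, 0]]
    - [[0, 0, 0], [0, 0, 0]]
    - [[0, 0, 0], [0, 0, 0]]

```text
clock: 14.98
tcp_pos: [0.5779, 0.3365, 0.0624]
orientation: [-3.048, 0.758, -0.002]
contact_force: [-0.3, 0.1, 0.4]
grip_width: 0.0419
```

```bash
python3 - <<'E'
from h import *
plan([.5774,.3363,.01],-27.95)
snap('wrist','w7')
E
```

```text
t 14.97 p [0.5779 0.3365 0.0624] th -27.93 tilt [0.0015 0.0008] w 0.0419 F [-0.3  0.1  0.4]
 turn units z: 0.004  shift now-axes: [-0.0004  0.0005  0.0524]  shift after-turn axes: [-0.0003  0.0004  0.0524]
```

View pics/w7.png

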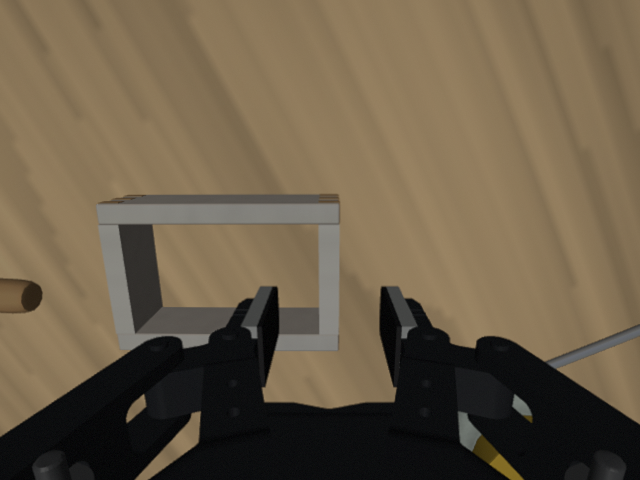

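Call:
send_rows:
  series:
    - [[0, 0, 0.02], [0, 0, 0]]
    - [[0, 0, 0.02], [0, 0, 0]]
    - [[0, 0, 0.012], [0, 0, 0]]
    - [[0, 0, 0], [0, 0, 0]]
    - [[0, 0, 0], [0, 0, 0]]
    - [[0, 0, 0], [0, 0, 0]]

```text
clock: 15.78
tcp_pos: [0.5779, 0.3366, 0.01]
orientation: [-3.048, 0.758, -0.001]
contact_force: [0.6, 0.0, 0.7]
grip_width: 0.042
```

Call:
send_rows:
  series:
    - [[0, 0, 0], [0, 0, 0]]
    - [[0, 0, 0], [0, 0, 0]]
    - [[0, 0, 0], [0, 0, 0]]
    - [[0, 0, 0], [0, 0, 0]]
    - [[0, 0, 0], [0, 0, 0]]
    - [[0, 0, 0], [0, 0, 0]]
    - [[0, 0, 0], [0, 0, 0]]
  fingers: 255
  grip_force: 45

```text
clock: 16.65
tcp_pos: [0.5778, 0.3364, 0.0098]
orientation: [-3.048, 0.758, -0.001]
contact_force: [-0.8, 0.2, 6.1]
grip_width: 0.0091
```

```bash
python3 - <<'E'
from h import *
plan([.5774,.3363,.01],-27.95)
E
```

```text
t 16.65 p [0.5778 0.3364 0.0098] th -27.93 tilt [0.0008 0.0004] w 0.0091 F [-0.8  0.2  6.1]
 turn units z: 0.003  shift now-axes: [-0.0003  0.0003 -0.0002]  shift after-turn axes: [-0.0003  0.0003 -0.0002]
```

Call:
send_rows:
  series:
    - [[0, 0, -0.02], [0, 0, 0]]
    - [[0, 0, -0.04], [0, 0, 0]]
    - [[0, 0, -0.04], [0, 0, 0]]
    - [[0, 0, -0.04], [0, 0, 0]]
    - [[0, 0, 0], [0, 0, 0]]

```text
clock: 17.27
tcp_pos: [0.5792, 0.3378, 0.1542]
orientation: [-3.043, 0.757, -0.008]
contact_force: [0.3, -0.4, -0.7]
grip_width: 0.0092
```

```bash
python3 - <<'E'
from h import *
plan([.6809,-.0043,.13],-6.5)
E
```

```text
t 17.27 p [0.5792 0.3378 0.1542] th -27.93 tilt [0.0062 0.0041] w 0.0092 F [ 0.3 -0.4 -0.7]
 turn units z: -4.286  shift now-axes: [0.25   0.2548 0.0234]  shift after-turn axes: [0.1398 0.3284 0.0242]
```

Call:
send_rows:
  series:
    - [[0.02, 0.02, 0], [0, 0, 0]]
    - [[0.04, 0.04, 0], [0, 0, 0]]
    - [[0.04, 0.04, 0], [0, 0, 0]]
    - [[0.04, 0.04, 0], [0, 0, 0]]
    - [[0.04, 0.04, 0], [0, 0, 0]]
    - [[0.04, 0.04, 0], [0, 0, 0]]
    - [[0.03, 0.0348, 0], [0, 0, 0]]
    - [[0, 0, 0], [0, 0, -0.9]]
    - [[0, 0, 0], [0, 0, -0.9]]
    - [[0, 0, 0.005], [0, 0, -0.9]]
    - [[0, 0, 0.01], [0, 0, -0.9]]
    - [[0, 0, 0.01], [0, 0, -0.69]]
    - [[0, 0, 0], [0, 0, 0]]
    - [[0, 0, 0], [0, 0, 0]]
    - [[0, 0, 0], [0, 0, 0]]
    - [[0, 0, 0], [0, 0, 0]]

```text
clock: 19.27
tcp_pos: [0.6791, -0.0059, 0.1247]
orientation: [-3.137, 0.178, -0.001]
contact_force: [0.3, 0.4, -0.5]
grip_width: 0.0091
```

```bash
python3 - <<'E'
from h import *
plan([.6809,-.0043,.0458],-6.5)
E
```

```text
t 19.27 p [ 0.6791 -0.0059  0.1247] th -6.49 tilt [ 0.0006 -0.    ] w 0.0091 F [ 0.3  0.4 -0.5]
 turn units z: 0.002  shift now-axes: [ 0.0016 -0.0018  0.0789]  shift after-turn axes: [ 0.0016 -0.0018  0.0789]
```

Call:
send_rows:
  series:
    - [[0.0016, -0.0018, 0.015], [0, 0, 0]]
    - [[0, 0, 0.025], [0, 0, 0]]
    - [[0, 0, 0.02], [0, 0, 0]]
    - [[0, 0, 0.008], [0, 0, 0]]
    - [[0, 0, 0], [0, 0, 0]]
    - [[0, 0, 0], [0, 0, 0]]
    - [[0, 0, 0], [0, 0, 0]]
    - [[0, 0, 0], [0, 0, 0]]
    - [[0, 0, 0], [0, 0, 0]]
    - [[0, 0, 0], [0, 0, 0]]

```text
clock: 20.52
tcp_pos: [0.6808, -0.0044, 0.0564]
orientation: [3.137, -0.177, 0.0]
contact_force: [0.4, 0.6, -0.4]
grip_width: 0.0091
```

```bash
python3 - <<'E'
from h import *
plan([.6809,-.0043,.0458],-6.5)
snap('wrist','w8')
E
```

```text
t 20.52 p [ 0.6808 -0.0044  0.0564] th -6.47 tilt [ 0.0002 -0.    ] w 0.0091 F [ 0.4  0.6 -0.4]
 turn units z: 0.005  shift now-axes: [ 0.0001 -0.0001  0.0106]  shift after-turn axes: [ 0.0001 -0.0001  0.0106]
```

View pics/w8.png

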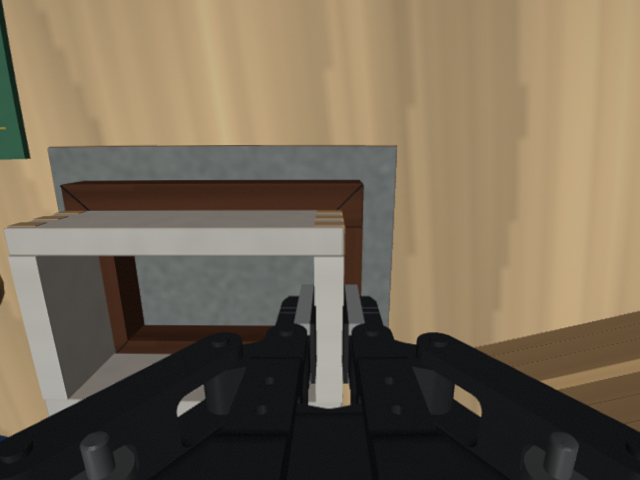

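```bash
python3 - <<'E'
from h import *
c=load('w8'); m=masks(c['img']); w=m['walnut']; white=(m['S']<45)&(m['V']>75)
a=np.radians(-6.5);u=np.array([np.cos(a),np.sin(a)]);v=np.array([-u[1],u[0]])
tf=edge(c,w,[(x,172) for x in range(90,350,8)],(0,1),.036)
sp=edge(c,white,[(x,200) for x in range(110,300,8)],(0,1),.0466)
rf=edge(c,w,[(372,y) for y in range(195,270,4)],(-1,0),.036)
# spacer right end, top plane
rs=edge(c,white,[(352,y) for y in range(232,252,2)],(-1,0),.0806)
print(tf,sp,rf,rs)
print('v gap(10)',(tf[0]-sp[0])@v,'u gap(10)',(rf[0]-rs[0])@u, 'frame ctr v',tf[0]@v-49,' u ',rf[0]@u-68)
E
```

```text
(array([639.93176 ,  51.083096], dtype=float32), np.float32(-6.2978106), np.float64(0.31765360214006133)) (array([632.16394 ,  40.021675], dtype=float32), np.float32(-6.572263), np.float64(0.024241018959370877)) (array([698.5326  ,  21.211143], dtype=float32), np.float32(83.25743), np.float64(0.3705280852120696)) (array([689.1828  ,  29.557564], dtype=float32), np.float32(82.01342), np.float64(0.07009153306846233))
v gap(10) 11.869658478105883 u gap(10) 10.234532265079327 frame ctr v 74.19705816912241  u  623.6411548413085
```

Call:
send_rows:
  series:
    - [[0.0001, -0.0005, 0.003], [0, 0, 0]]
    - [[0, 0, 0.003], [0, 0, 0]]
    - [[0, 0, 0.003], [0, 0, 0]]
    - [[0, 0, 0.002], [0, 0, 0]]
    - [[0, 0, 0.0008], [0, 0, 0]]
    - [[0, 0, 0], [0, 0, 0]]
    - [[0, 0, 0], [0, 0, 0]]
    - [[0, 0, 0], [0, 0, 0]]

```text
clock: 21.58
tcp_pos: [0.6807, -0.0039, 0.0458]
orientation: [3.136, -0.178, -0.0]
contact_force: [-4.1, -0.3, 9.6]
grip_width: 0.0093
```

```bash
python3 - <<'E'
from h import *
plan([.6809,-.0039,.0458],-6.5)
E
```

```text
t 21.57 p [ 0.6807 -0.0039  0.0458] th -6.49 tilt [-0.0002 -0.0005] w 0.0093 F [-4.1 -0.3  9.6]
 turn units z: 0.002  shift now-axes: [ 0.0002 -0.0001  0.    ]  shift after-turn axes: [ 0.0002 -0.0001  0.    ]
```

Call:
send_rows:
  series:
    - [[0, 0, 0], [0, 0, 0]]
    - [[0, 0, 0], [0, 0, 0]]
    - [[0, 0, 0], [0, 0, 0]]
    - [[0, 0, 0], [0, 0, 0]]
    - [[0, 0, -0.02], [0, 0, 0]]
    - [[0, 0, -0.04], [0, 0, 0]]
    - [[-0.02, 0.01, -0.05], [0, 0, 0]]
    - [[-0.03, 0.02, -0.05], [0, 0, 0]]
    - [[0, 0.01, -0.03], [0, 0, 0]]
    - [[0, 0, 0], [0, 0, 0]]
    - [[0, 0, 0], [0, 0, 0]]
    - [[0, 0, 0], [0, 0, 0]]
    - [[0, 0, 0], [0, 0, 0]]
  fingers: 130

```text
clock: 23.2
tcp_pos: [0.6263, -0.0375, 0.2334]
orientation: [-3.136, 0.176, 0.003]
contact_force: [1.6, 1.0, 0.1]
grip_width: 0.0418
```

```bash
python3 - <<'E'
from h import *
plan([.6809,-.0039,.0458],-6.5)
snap('wrist','w9')
E
```

```text
t 23.20 p [ 0.6263 -0.0375  0.2334] th -6.43 tilt [-0.0019  0.0004] w 0.0418 F [1.6 1.  0.1]
 turn units z: 0.014  shift now-axes: [ 0.0509 -0.0395  0.1875]  shift after-turn axes: [ 0.0505 -0.0396  0.1876]
```

View pics/w9.png

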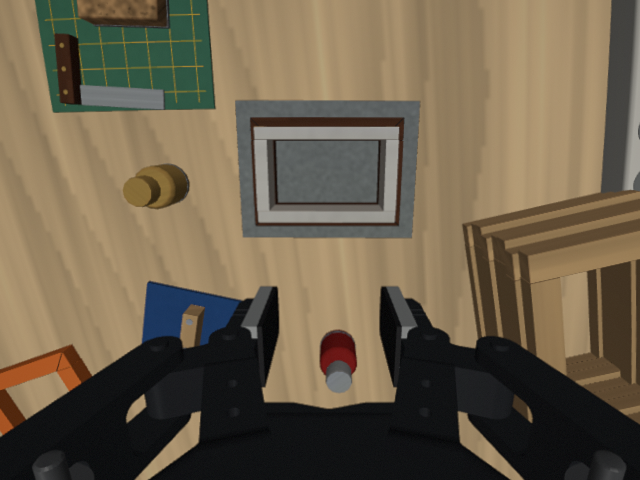

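```bash
python3 - <<'E'
from h import *
c=load('w9'); m=masks(c['img']); white=(m['S']<45)&(m['V']>110)
print([ (int(m['S'][y,x]),int(m['V'][y,x])) for x,y in [(325,132),(325,215),(260,180),(325,170),(325,110),(325,208),(245,180)]])
from scipy.ndimage import binary_fill_holes
s=blob(c,(326,174),.070,mask=white,win=40); S_=rectfit(s['P']); print('spacer',S_)
al=binary_fill_holes(m['walnut']|white)
f=blob(c,(326,174),.036,mask=al,win=40); F=rectfit(f['P']); print('frame',F)
g=(m['S']<65)|al
b=blob(c,(326,170),.018,mask=g,win=40); B=rectfit(b['P']); print('board',B)
a=np.radians(F[2]);u=np.array([np.cos(a),np.sin(a)]);v=np.array([-u[1],u[0]])
for X in (S_,B): d=(X[0]-F[0])*1000; print('du,dv vs frame',d@u,d@v,'dang',X[2]-F[2])
E
```

```text
[(10, 154), (13, 155), (14, 161), (11, 96), (8, 96), (26, 106), (11, 96)]
spacer (array([0.62776351, 0.00202927]), (np.float64(115.11991599933782), np.float64(76.96199287413016)), np.float64(-6.394939986062639), array([ 0.01157555, -0.03066304, -0.02644707,  0.04720387]))
frame (array([0.62812772, 0.00151887]), (np.float64(134.16306246851275), np.float64(96.30295463996745)), np.float64(-6.578680128515714), array([ 0.15876148, -0.21441107,  0.10039186, -0.04408623]))
board (array([0.62821282, 0.00153778]), (np.float64(168.23144739601386), np.float64(128.6541435025261)), np.float64(-6.693885468530766), array([ 0.09266615, -0.19188059,  0.08113537,  0.02888288]))
du,dv vs frame -0.4202928053051142 0.46531310440556933 dang 0.18374014245307535
du,dv vs frame 0.08236790689072471 0.028532707647548998 dang -0.11520534001505212
```

```bash
python3 - <<'E'
from h import *
plan([.4506,-.189,.17],-19)
E
```

```text
t 23.25 p [ 0.6264 -0.0376  0.2336] th -6.44 tilt [-0.0015  0.0003] w 0.0417 F [ 0.2 -0.2  0.6]
 turn units z: 2.512  shift now-axes: [-0.1576  0.1701  0.0638]  shift after-turn axes: [-0.1169  0.2004  0.0636]
```

Call:
send_rows:
  series:
    - [[-0.03, 0.035, 0], [0, 0, 0]]
    - [[-0.04, 0.045, 0.01], [0, 0, 0]]
    - [[-0.04, 0.045, 0.02], [0, 0, 0]]
    - [[-0.03, 0.03, 0.02], [0, 0, 0]]
    - [[-0.0176, 0.015, 0.014], [0, 0, 0]]
    - [[0, 0, 0], [0, 0, 0.9]]
    - [[0, 0, 0], [0, 0, 0.9]]
    - [[0, 0, 0], [0, 0, 0.71]]
    - [[0, 0, 0], [0, 0, 0]]
    - [[0, 0, 0], [0, 0, 0]]
    - [[0, 0, 0], [0, 0, 0]]
    - [[0, 0, 0], [0, 0, 0]]
    - [[0, 0, 0], [0, 0, 0]]

```text
clock: 24.88
tcp_pos: [0.4516, -0.1886, 0.1708]
orientation: [3.098, -0.519, 0.0]
contact_force: [0.1, 0.4, -0.1]
grip_width: 0.042
```

```bash
python3 - <<'E'
from h import *
plan([.4506,-.189,.17],-19)
snap('wrist','w10')
E
```

```text
t 24.88 p [ 0.4516 -0.1886  0.1708] th -19.02 tilt [ 0. -0.] w 0.0420 F [ 0.1  0.4 -0.1]
 turn units z: -0.004  shift now-axes: [-0.0008  0.0007  0.0008]  shift after-turn axes: [-0.0008  0.0007  0.0008]
```

View pics/w10.png

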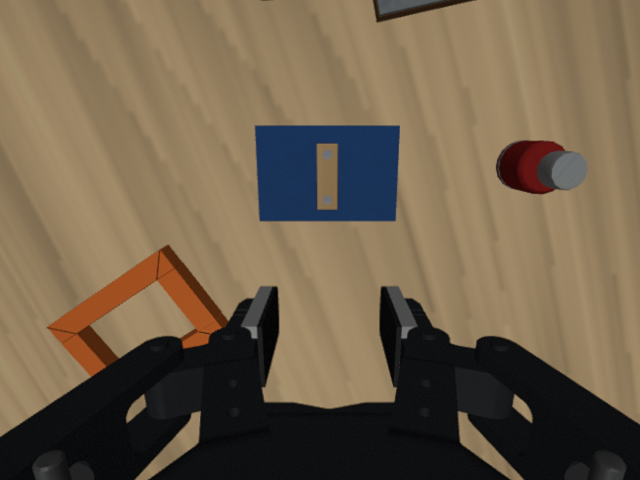

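```bash
python3 - <<'E'
from h import *
c=load('w10'); m=masks(c['img'])
s=blob(c,(328,173),.006,mask=m['blue'],win=40); F=rectfit(s['P']); print('panel',F)
plan([*F[0],.012],F[2])
E
```

```text
panel (array([ 0.4632782 , -0.14934277]), (np.float64(113.5490030747844), np.float64(75.48687852018571)), np.float64(-18.900833281028298), array([-0.0977743 , -0.10730188,  0.18991743,  0.01519968]))
t 24.93 p [ 0.4516 -0.1886  0.1708] th -19.02 tilt [ 0. -0.] w 0.0417 F [-1.2 -0.4  0.8]
 turn units z: -0.025  shift now-axes: [-0.0017 -0.0409  0.1588]  shift after-turn axes: [-0.0016 -0.0409  0.1588]
```

Call:
send_rows:
  series:
    - [[-0.0017, -0.02, 0.02], [0, 0, -0.02]]
    - [[0, -0.0209, 0.04], [0, 0, 0]]
    - [[0, 0, 0.04], [0, 0, 0]]
    - [[0, 0, 0.02], [0, 0, 0]]
    - [[0, 0, 0], [0, 0, 0]]
    - [[0, 0, 0], [0, 0, 0]]
    - [[0, 0, 0], [0, 0, 0]]
    - [[0, 0, 0], [0, 0, 0]]
    - [[0, 0, 0], [0, 0, 0]]

```text
clock: 26.05
tcp_pos: [0.4635, -0.1495, 0.0513]
orientation: [3.099, -0.517, 0.001]
contact_force: [-0.8, 0.5, -0.3]
grip_width: 0.0419
```

```bash
python3 - <<'E'
from h import *
plan([.4633,-.1493,.011],-18.9)
snap('wrist','w11')
E
```

```text
t 26.05 p [ 0.4635 -0.1495  0.0513] th -18.94 tilt [ 0.0009 -0.0003] w 0.0419 F [-0.8  0.5 -0.3]
 turn units z: -0.008  shift now-axes: [-0.0003 -0.0001  0.0403]  shift after-turn axes: [-0.0003 -0.0001  0.0403]
```

View pics/w11.png

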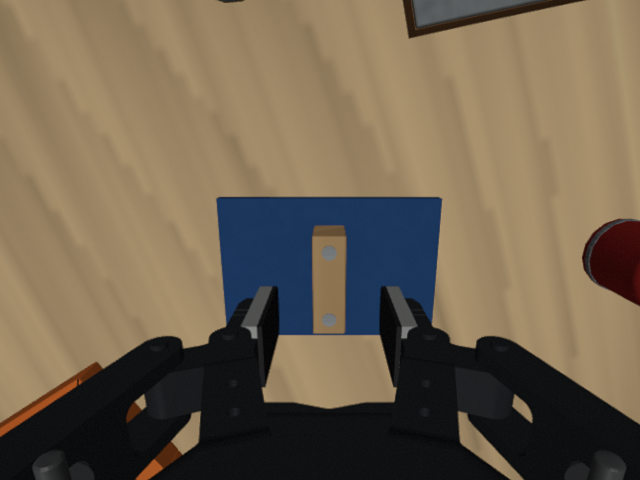

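Call:
send_rows:
  series:
    - [[0, 0, 0.02], [0, 0, 0]]
    - [[0, 0, 0.012], [0, 0, 0]]
    - [[0, 0, 0.008], [0, 0, 0]]
    - [[0, 0, 0], [0, 0, 0]]
    - [[0, 0, 0], [0, 0, 0]]
    - [[0, 0, 0], [0, 0, 0]]
    - [[0, 0, 0], [0, 0, 0]]

```text
clock: 26.98
tcp_pos: [0.4635, -0.1494, 0.0111]
orientation: [3.099, -0.517, 0.001]
contact_force: [0.0, -0.1, 0.3]
grip_width: 0.0419
```

Call:
send_rows:
  series:
    - [[0, 0, 0], [0, 0, 0]]
    - [[0, 0, 0], [0, 0, 0]]
    - [[0, 0, 0], [0, 0, 0]]
    - [[0, 0, 0], [0, 0, 0]]
    - [[0, 0, 0], [0, 0, 0]]
    - [[0, 0, 0], [0, 0, 0]]
    - [[0, 0, 0], [0, 0, 0]]
  fingers: 255
  grip_force: 45

```text
clock: 27.85
tcp_pos: [0.4635, -0.1494, 0.0111]
orientation: [3.099, -0.517, 0.001]
contact_force: [-0.8, 0.4, 5.1]
grip_width: 0.0148
```

```bash
python3 - <<'E'
from h import *
plan([.4633,-.1493,.011],-18.9)
E
```

```text
t 27.85 p [ 0.4635 -0.1494  0.0111] th -18.93 tilt [ 0.0004 -0.0002] w 0.0148 F [-0.8  0.4  5.1]
 turn units z: -0.006  shift now-axes: [-0.0002 -0.      0.0001]  shift after-turn axes: [-0.0002 -0.      0.0001]
```

Call:
send_rows:
  series:
    - [[0, 0, -0.02], [0, 0, 0]]
    - [[0, 0, -0.04], [0, 0, 0]]
    - [[0, 0, -0.05], [0, 0, 0]]
    - [[0, 0, -0.03], [0, 0, -0.5]]
    - [[0, 0, 0], [0, 0, -1]]
    - [[0, 0, 0], [0, 0, -1]]
    - [[0, 0, 0], [0, 0, 0]]

```text
clock: 28.72
tcp_pos: [0.4629, -0.1493, 0.1505]
orientation: [-3.136, 0.178, 0.001]
contact_force: [-0.1, -0.3, -0.4]
grip_width: 0.015
```

```bash
python3 - <<'E'
from h import *
plan([.6279,.0019,.12],-6.45)
E
```

```text
t 28.73 p [ 0.4629 -0.1493  0.1505] th -6.48 tilt [-0.0005  0.0002] w 0.0150 F [-0.1 -0.3 -0.4]
 turn units z: -0.006  shift now-axes: [ 0.1469 -0.1689  0.0305]  shift after-turn axes: [ 0.147  -0.1688  0.0305]
```

Call:
send_rows:
  series:
    - [[0.02, -0.024, 0], [0, 0, 0]]
    - [[0.035, -0.04, 0], [0, 0, 0]]
    - [[0.035, -0.04, 0], [0, 0, 0]]
    - [[0.03, -0.035, 0], [0, 0, 0]]
    - [[0.02, -0.02, 0.01], [0, 0, 0]]
    - [[0.007, -0.01, 0.02], [0, 0, 0]]
    - [[0, 0, 0.02], [0, 0, 0]]
    - [[0, 0, 0.01], [0, 0, 0]]
    - [[0, 0, 0], [0, 0, 0]]
    - [[0, 0, 0], [0, 0, 0]]
    - [[0, 0, 0], [0, 0, 0]]
    - [[0, 0, 0], [0, 0, 0]]
    - [[0, 0, 0], [0, 0, 0]]
    - [[0, 0, 0], [0, 0, 0]]

```text
clock: 30.48
tcp_pos: [0.6283, 0.0022, 0.0909]
orientation: [3.137, -0.176, 0.0]
contact_force: [-0.6, -0.3, -0.8]
grip_width: 0.015
```

```bash
python3 - <<'E'
from h import *
plan([.6279,.0019,.0811],-6.45)
snap('wrist','w12')
E
```

```text
t 30.48 p [0.6283 0.0022 0.0909] th -6.43 tilt [ 0.0002 -0.    ] w 0.0150 F [-0.6 -0.3 -0.8]
 turn units z: 0.005  shift now-axes: [-0.0004  0.0003  0.0098]  shift after-turn axes: [-0.0004  0.0003  0.0098]
```

View pics/w12.png

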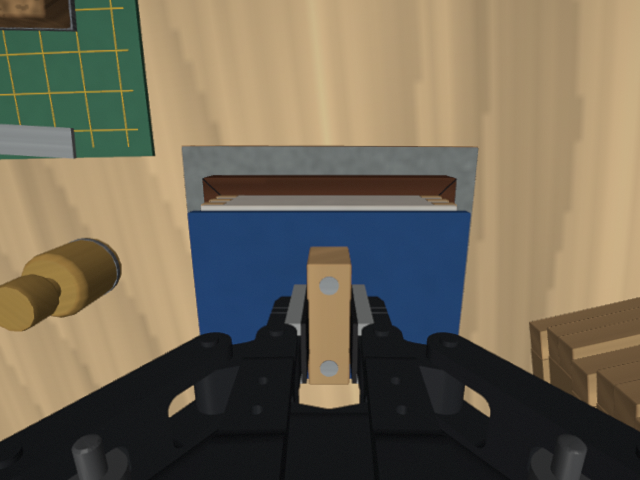

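```bash
python3 - <<'E'
from h import *
c=load('w12'); m=masks(c['img'])
print([(y,[int(k) for k in c['img'][y,330]]) for y in range(192,217)])
print([(x,[int(k) for k in c['img'][209,x]]) for x in list(range(198,207))+list(range(450,462))])
print([(x,[int(k) for k in c['img'][230,x]]) for x in list(range(185,195))+list(range(464,474))])
E
```

```text
[(192, [73, 45, 30]), (193, [74, 45, 30]), (194, [75, 47, 35]), (195, [100, 87, 78]), (196, [122, 116, 108]), (197, [121, 115, 108]), (198, [122, 115, 108]), (199, [122, 116, 109]), (200, [123, 117, 110]), (201, [126, 119, 112]), (202, [123, 118, 109]), (203, [123, 118, 110]), (204, [121, 116, 108]), (205, [143, 137, 129]), (206, [171, 166, 156]), (207, [178, 175, 167]), (208, [178, 176, 170]), (209, [163, 163, 159]), (210, [111, 115, 120]), (211, [36, 50, 73]), (212, [26, 52, 87]), (213, [33, 64, 107]), (214, [36, 66, 110]), (215, [33, 64, 107]), (216, [33, 64, 107])]
[(198, [105, 112, 111]), (199, [106, 112, 110]), (200, [114, 114, 111]), (201, [160, 157, 150]), (202, [172, 171, 165]), (203, [171, 170, 165]), (204, [171, 171, 166]), (205, [171, 170, 164]), (206, [170, 170, 164]), (450, [168, 168, 163]), (451, [169, 167, 162]), (452, [169, 167, 163]), (453, [169, 169, 164]), (454, [170, 168, 164]), (455, [167, 166, 160]), (456, [148, 147, 141]), (457, [109, 112, 110]), (458, [100, 105, 105]), (459, [102, 108, 108]), (460, [102, 108, 107]), (461, [104, 109, 108])]
[(185, [201, 174, 131]), (186, [206, 177, 134]), (187, [206, 177, 133]), (188, [183, 159, 124]), (189, [80, 83, 107]), (190, [33, 63, 108]), (191, [34, 65, 110]), (192, [34, 65, 109]), (193, [33, 65, 108]), (194, [34, 65, 109]), (464, [32, 64, 107]), (465, [32, 64, 107]), (466, [33, 64, 107]), (467, [31, 64, 107]), (468, [46, 70, 105]), (469, [91, 94, 99]), (470, [142, 127, 104]), (471, [168, 145, 109]), (472, [169, 145, 110]), (473, [167, 144, 110])]
```

```bash
python3 - <<'E'
from h import *
c=load('w12')
a=np.radians(-6.44);u=np.array([np.cos(a),np.sin(a)]);v=np.array([-u[1],u[0]])
zb=.0909-.0111; zp=zb+.006
f=lambda px,z:[(p@u,p@v) for p in toplane(c,px,z)[:,:2]*1000]
print('spacer far',f([(330,205)],.07),'ends',f([(200.6,209),(456.3,209)],.07))
print('panel far (bottom z)',f([(330,210.4)],zb),'top z',f([(330,212.3)],zp),'ends',f([(188.6,230),(469,230)],zp))
E
```

```text
spacer far [(np.float64(624.4449595195671), np.float64(111.79626689705788))] ends [(np.float64(566.4294158025889), np.float64(110.01983259113717)), (np.float64(681.0651436179032), np.float64(110.09442954389395))]
panel far (bottom z) [(np.float64(624.4194285918587), np.float64(111.13985568485212))] top z [(np.float64(624.4028024763642), np.float64(111.45140749525774))] ends [(np.float64(566.2448226878781), np.float64(104.09059173317857)), (np.float64(681.5853422211536), np.float64(104.16842098772268))]
```

Call:
send_rows:
  series:
    - [[-0.0002, -0.0004, 0.003], [0, 0, 0]]
    - [[0, 0, 0.003], [0, 0, 0]]
    - [[0, 0, 0.002], [0, 0, 0]]
    - [[0, 0, 0.0015], [0, 0, 0]]
    - [[0, 0, 0.001], [0, 0, 0]]
    - [[0, 0, 0], [0, 0, 0]]
    - [[0, 0, 0], [0, 0, 0]]
    - [[0, 0, 0], [0, 0, 0]]

```text
clock: 31.52
tcp_pos: [0.628, 0.0026, 0.0811]
orientation: [3.136, -0.176, -0.0]
contact_force: [-3.7, -0.5, 5.9]
grip_width: 0.0153
```

```bash
python3 - <<'E'
from h import *
plan([.6281,.0026,.0811],-6.45)
E
```

```text
t 31.52 p [0.628  0.0026 0.0811] th -6.43 tilt [-0.0001 -0.0004] w 0.0153 F [-3.7 -0.5  5.9]
 turn units z: 0.004  shift now-axes: [ 0.0001 -0.      0.    ]  shift after-turn axes: [ 0.0001 -0.      0.    ]
```

Call:
send_rows:
  series:
    - [[0, 0, 0], [0, 0, 0]]
    - [[0, 0, 0], [0, 0, 0]]
    - [[0, 0, 0], [0, 0, 0]]
    - [[0, 0, 0], [0, 0, 0]]
    - [[0, 0, -0.02], [0, 0, 0]]
    - [[0, 0, -0.04], [0, 0, 0]]
    - [[0, 0.01, -0.05], [0, 0, 0]]
    - [[0, 0.02, -0.05], [0, 0, 0]]
    - [[0, 0.01, -0.01], [0, 0, 0]]
    - [[0, 0, 0], [0, 0, 0]]
    - [[0, 0, 0], [0, 0, 0]]
    - [[0, 0, 0], [0, 0, 0]]
    - [[0, 0, 0], [0, 0, 0]]
    - [[0, 0, 0], [0, 0, 0]]
  fingers: 130

```text
clock: 33.28
tcp_pos: [0.6235, -0.0369, 0.2498]
orientation: [-3.137, 0.175, 0.001]
contact_force: [0.6, -0.2, 0.1]
grip_width: 0.0419
```

```bash
python3 - <<'E'
from h import *
plan([.6281,.0026,.0811],-6.45)
snap('wrist','w13')
E
```

```text
t 33.27 p [ 0.6235 -0.0369  0.2498] th -6.40 tilt [-0.0008  0.0002] w 0.0419 F [ 0.6 -0.2  0.1]
 turn units z: 0.009  shift now-axes: [ 0.0003 -0.0398  0.1687]  shift after-turn axes: [ 1.000e-04 -3.980e-02  1.687e-01]
```

View pics/w13.png

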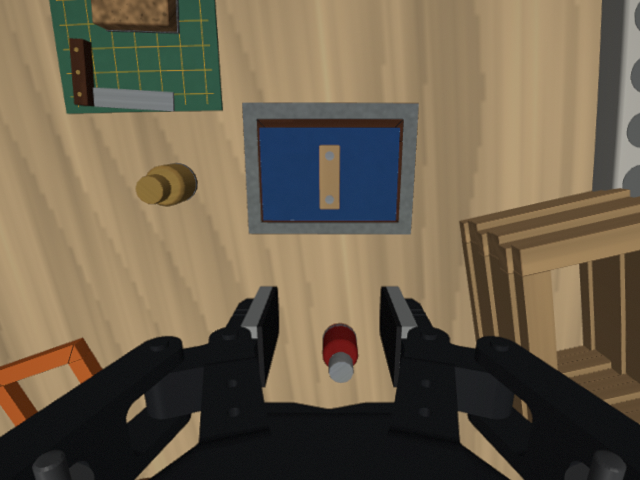

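```bash
python3 - <<'E'
from h import *
from scipy.ndimage import binary_fill_holes
c=load('w13'); m=masks(c['img'])
s=blob(c,(329,174),.076,mask=m['blue'],win=40); S_=rectfit(s['P']); print('panel',S_)
al=binary_fill_holes(m['walnut']|m['blue'])
f=blob(c,(326,174),.036,mask=al,win=40); F=rectfit(f['P']); print('frame',F)
a=np.radians(F[2]);u=np.array([np.cos(a),np.sin(a)]);v=np.array([-u[1],u[0]])
d=(S_[0]-F[0])*1000; print('du,dv vs frame',d@u,d@v,'dang',S_[2]-F[2])
print('brass knob top',toplane(c,[(151,189)],.068),'red knob',toplane(c,[(341,371)],.068))
snap('side','s13')
i=load('s13')['img'][170:300,180:420]; cv2.imwrite('pics/s13c.png',cv2.resize(i[:,:,::-1],None,fx=3.3,fy=3.3,interpolation=cv2.INTER_CUBIC))
E
```

```text
panel (array([0.6277333 , 0.00234412]), (np.float64(114.24701573446228), np.float64(76.11696553253105)), np.float64(-6.411432379821008), array([ 0.04503142,  0.02731399,  0.09942491, -0.16504039]))
frame (array([0.62812305, 0.00187932]), (np.float64(134.13530667776485), np.float64(95.72524983028865)), np.float64(-6.480166663936188), array([ 0.11238264,  0.09405824, -0.02903882, -0.17913543]))
du,dv vs frame -0.43970890014968533 0.4178450419965972 dang 0.06873428411518034
brass knob top [[0.47012161 0.00731077 0.068     ]] red knob [[ 0.61791762 -0.19352949  0.068     ]]
```

View pics/s13c.png

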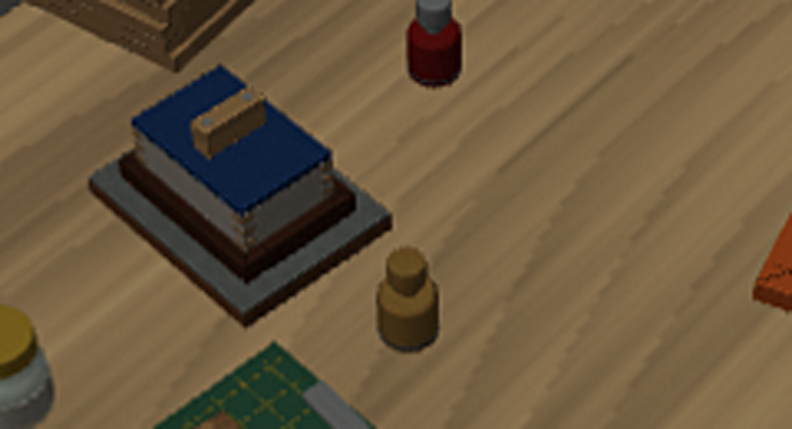

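```bash
python3 - <<'E'
from h import *
plan([.618,-.1934,.13],-6.4)
E
```

```text
t 33.38 p [ 0.6236 -0.037   0.2501] th -6.42 tilt [-0.0002  0.0001] w 0.0416 F [-0.7 -0.3 -0.5]
 turn units z: -0.003  shift now-axes: [0.0119 0.156  0.1201]  shift after-turn axes: [0.0119 0.156  0.1201]
```

Call:
send_rows:
  series:
    - [[0.003, 0.03, 0.0], [0, 0, 0]]
    - [[0.003, 0.05, 0.02], [0, 0, 0]]
    - [[0.003, 0.05, 0.03], [0, 0, 0]]
    - [[0.003, 0.04, 0.03], [0, 0, 0]]
    - [[0, 0.026, 0.01], [0, 0, 0]]
    - [[0, 0, 0], [0, 0, 0]]
    - [[0, 0, 0], [0, 0, 0]]
    - [[0, 0, 0], [0, 0, 0]]
    - [[0, 0, 0], [0, 0, 0]]
    - [[0, 0, 0], [0, 0, 0]]

```text
clock: 34.62
tcp_pos: [0.6139, -0.2327, 0.1607]
orientation: [3.137, -0.175, 0.001]
contact_force: [-0.2, 0.3, 0.3]
grip_width: 0.0423
```

```bash
python3 - <<'E'
from h import *
plan([.618,-.1934,.13],-6.4)
snap('wrist','w14')
E
```

```text
t 34.62 p [ 0.6139 -0.2327  0.1607] th -6.38 tilt [ 0.0005 -0.0001] w 0.0423 F [-0.2  0.3  0.3]
 turn units z: 0.004  shift now-axes: [-0.0003 -0.0395  0.0307]  shift after-turn axes: [-0.0003 -0.0395  0.0307]
```

View pics/w14.png

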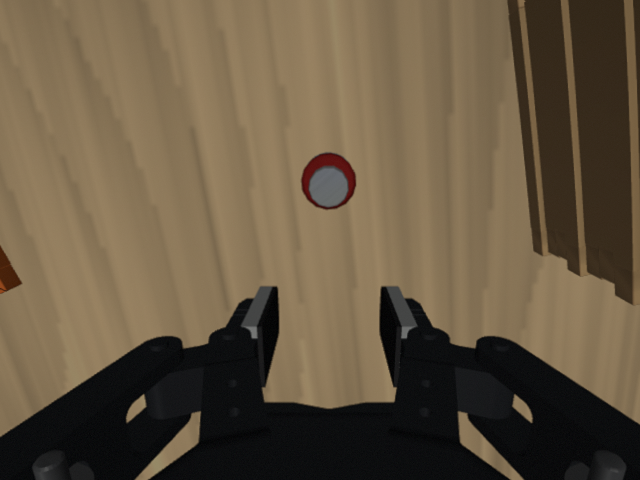

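```bash
python3 - <<'E'
from h import *
c=load('w14'); m=masks(c['img'])
k=(m['S']<70); k[:,:290]=0;k[:,370:]=0;k[:150]=0;k[220:]=0
n,l,s,ce=cv2.connectedComponentsWithStats(k.astype(np.uint8)); i=1+np.argmax(s[1:,4]); print(s[i],ce[i])
ct=max(cv2.findContours((l==i).astype(np.uint8),0,1)[0],key=cv2.contourArea); (x,y),rd=cv2.minEnclosingCircle(ct); print(x,y,rd)
P=toplane(c,[ce[i]],.07)[0]; print(P, 'diam', rd*2/369*(c['o'][2]-.07))
plan([P[0],P[1],.046],-6.4)
E
```

```text
[ 309  166   39   41 1272] [328.1422956  186.16902516]
328.0 186.0 20.61562728881836
[ 0.61766909 -0.19338572  0.07      ] diam 0.026009334376539517
t 34.67 p [ 0.6137 -0.2329  0.1605] th -6.40 tilt [ 0.0003 -0.0001] w 0.0418 F [ 0.7 -0.3  0.2]
 turn units z: 0.001  shift now-axes: [-0.0005 -0.0397  0.1145]  shift after-turn axes: [-0.0005 -0.0397  0.1145]
```

Knob centre at (328,186), 26 mm across, as it should be. I'll move over it, descend and grip.

Call:
send_rows:
  series:
    - [[-0.0005, -0.02, 0.0], [0, 0, 0]]
    - [[0, -0.0197, 0.01], [0, 0, 0]]
    - [[0, 0, 0.02], [0, 0, 0]]
    - [[0, 0, 0.03], [0, 0, 0]]
    - [[0, 0, 0.03], [0, 0, 0]]
    - [[0, 0, 0.015], [0, 0, 0]]
    - [[0, 0, 0.0085], [0, 0, 0]]
    - [[0, 0, 0], [0, 0, 0]]
    - [[0, 0, 0], [0, 0, 0]]
    - [[0, 0, 0], [0, 0, 0]]
    - [[0, 0, 0], [0, 0, 0]]

```text
clock: 36.05
tcp_pos: [0.6179, -0.1939, 0.0474]
orientation: [3.136, -0.176, 0.002]
contact_force: [-0.4, 0.5, 0.8]
grip_width: 0.0419
```

```bash
python3 - <<'E'
from h import *
plan([.6177,-.1934,.046],-6.4)
snap('wrist','w15')
E
```

```text
t 36.05 p [ 0.6179 -0.1939  0.0474] th -6.43 tilt [ 0.001  -0.0003] w 0.0419 F [-0.4  0.5  0.8]
 turn units z: -0.006  shift now-axes: [-0.0003 -0.0005  0.0014]  shift after-turn axes: [-0.0002 -0.0005  0.0014]
```

View pics/w15.png

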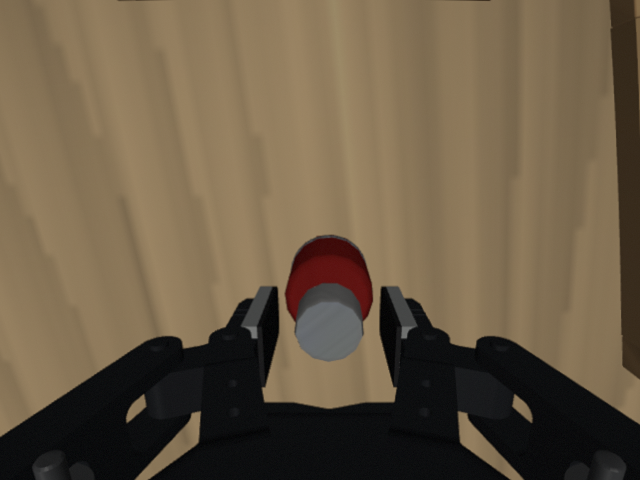

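Call:
send_rows:
  series:
    - [[0, -0.0005, 0.0014], [0, 0, 0]]
    - [[0, 0, 0], [0, 0, 0]]
    - [[0, 0, 0], [0, 0, 0]]

```text
clock: 36.48
tcp_pos: [0.6176, -0.1933, 0.0454]
orientation: [-3.137, 0.176, 0.0]
contact_force: [-0.8, -0.4, -0.0]
grip_width: 0.0419
```

Call:
send_rows:
  series:
    - [[0, 0, 0], [0, 0, 0]]
    - [[0, 0, 0], [0, 0, 0]]
    - [[0, 0, 0], [0, 0, 0]]
    - [[0, 0, 0], [0, 0, 0]]
    - [[0, 0, 0], [0, 0, 0]]
    - [[0, 0, 0], [0, 0, 0]]
  fingers: 255
  grip_force: 60

```text
clock: 37.22
tcp_pos: [0.6179, -0.1933, 0.0456]
orientation: [3.137, -0.176, 0.001]
contact_force: [0.4, -0.0, 2.7]
grip_width: 0.024
```

```bash
python3 - <<'E'
from h import *
plan([.6606,-.0015,.19],-6.4)
snap('wrist','w16')
E
```

```text
t 37.23 p [ 0.6179 -0.1933  0.0456] th -6.43 tilt [ 0.0007 -0.0001] w 0.0240 F [ 0.4 -0.   2.7]
 turn units z: -0.007  shift now-axes: [ 0.021  -0.1954 -0.1444]  shift after-turn axes: [ 0.021  -0.1954 -0.1444]
```

View pics/w16.png

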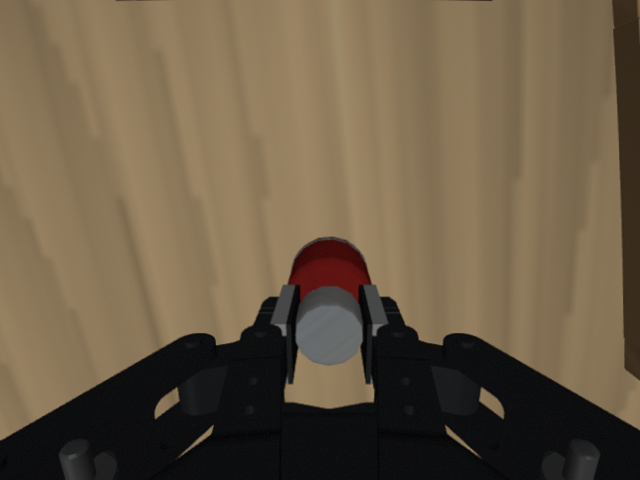

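Call:
send_rows:
  series:
    - [[0, 0, -0.01], [0, 0, 0]]
    - [[0, 0, -0.03], [0, 0, 0]]
    - [[0, 0, -0.04], [0, 0, 0]]
    - [[0, 0, -0.04], [0, 0, 0]]
    - [[0.002, -0.01, -0.025], [0, 0, 0]]
    - [[0.004, -0.035, 0], [0, 0, 0]]
    - [[0.004, -0.04, 0], [0, 0, 0]]
    - [[0.004, -0.04, 0], [0, 0, 0]]
    - [[0.004, -0.035, 0], [0, 0, 0]]
    - [[0.003, -0.025, 0], [0, 0, 0]]
    - [[0, -0.01, 0], [0, 0, 0]]
    - [[0, 0, 0], [0, 0, 0]]
    - [[0, 0, 0], [0, 0, 0]]
    - [[0, 0, 0], [0, 0, 0]]
    - [[0, 0, 0], [0, 0, 0]]
    - [[0, 0, 0], [0, 0, 0]]
    - [[0, 0, 0], [0, 0, 0]]
    - [[0, 0, 0], [0, 0, 0]]

```text
clock: 39.52
tcp_pos: [0.6603, -0.0018, 0.1904]
orientation: [3.137, -0.176, 0.0]
contact_force: [-0.4, 0.7, -4.3]
grip_width: 0.024
```

```bash
python3 - <<'E'
from h import *
plan([.6606,-.0015,.1216],-6.4)
snap('wrist','w17')
E
```

```text
t 39.52 p [ 0.6603 -0.0018  0.1904] th -6.42 tilt [ 0. -0.] w 0.0240 F [-0.4  0.7 -4.3]
 turn units z: -0.005  shift now-axes: [ 0.0002 -0.0004  0.0688]  shift after-turn axes: [ 0.0002 -0.0004  0.0688]
```

View pics/w17.png

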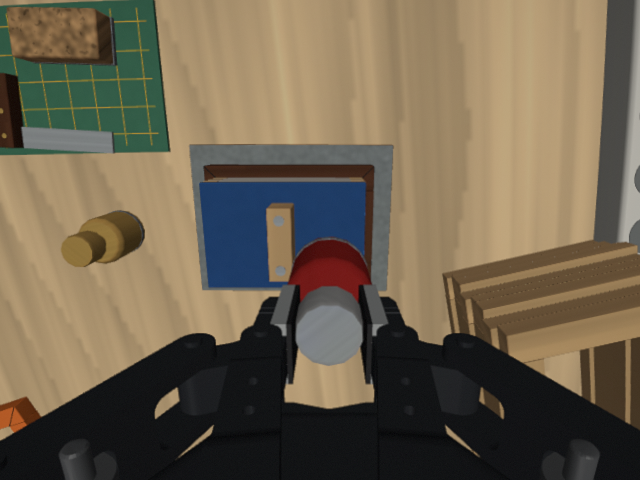

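Call:
send_rows:
  series:
    - [[0.0002, -0.0004, 0.01], [0, 0, 0]]
    - [[0, 0, 0.02], [0, 0, 0]]
    - [[0, 0, 0.02], [0, 0, 0]]
    - [[0, 0, 0.01], [0, 0, 0]]
    - [[0, 0, 0.004], [0, 0, 0]]
    - [[0, 0, 0], [0, 0, 0]]
    - [[0, 0, 0], [0, 0, 0]]
    - [[0, 0, 0], [0, 0, 0]]
    - [[0, 0, 0], [0, 0, 0]]
    - [[0, 0, 0], [0, 0, 0]]

```text
clock: 40.83
tcp_pos: [0.6606, -0.0015, 0.1266]
orientation: [3.137, -0.176, 0.0]
contact_force: [0.0, 0.8, -3.9]
grip_width: 0.024
```

```bash
python3 - <<'E'
from h import *
plan([.6606,-.0015,.1216],-6.4)
snap('wrist','w18')
E
```

```text
t 40.83 p [ 0.6606 -0.0015  0.1266] th -6.43 tilt [ 0.0003 -0.0001] w 0.0240 F [ 0.   0.8 -3.9]
 turn units z: -0.006  shift now-axes: [-0.    -0.     0.005]  shift after-turn axes: [-0.    -0.     0.005]
```

View pics/w18.png

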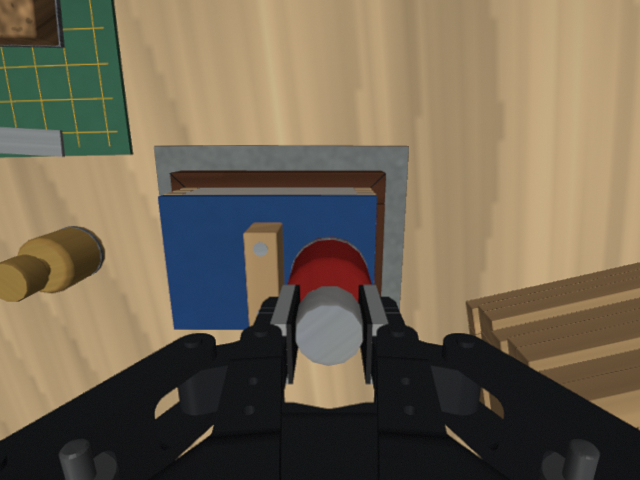

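Call:
send_rows:
  series:
    - [[0, 0, 0.0015], [0, 0, 0]]
    - [[0, 0, 0.001], [0, 0, 0]]
    - [[0, 0, 0.001], [0, 0, 0]]
    - [[0, 0, 0.0008], [0, 0, 0]]
    - [[0, 0, 0.0007], [0, 0, 0]]
    - [[0, 0, 0], [0, 0, 0]]
    - [[0, 0, 0], [0, 0, 0]]
    - [[0, 0, 0], [0, 0, 0]]
    - [[0, 0, 0], [0, 0, 0]]

```text
clock: 42.0
tcp_pos: [0.6606, -0.0015, 0.1217]
orientation: [3.137, -0.176, 0.0]
contact_force: [-1.3, 0.3, 1.4]
grip_width: 0.024
```

```bash
python3 - <<'E'
from h import *
plan([.6606,-.0015,.1216],-6.4)
E
```

```text
t 42.00 p [ 0.6606 -0.0015  0.1217] th -6.43 tilt [ 0.0002 -0.0001] w 0.0240 F [-1.3  0.3  1.4]
 turn units z: -0.006  shift now-axes: [-0.      0.      0.0001]  shift after-turn axes: [-0.      0.      0.0001]
```

Call:
send_rows:
  series:
    - [[0, 0, 0], [0, 0, 0]]
    - [[0, 0, 0], [0, 0, 0]]
    - [[0, 0, 0], [0, 0, 0]]
    - [[0, 0, 0], [0, 0, 0]]
    - [[0, 0, -0.01], [0, 0, 0]]
    - [[0, 0, -0.03], [0, 0, 0]]
    - [[0, 0, -0.04], [0, 0, 0]]
    - [[0, 0, 0], [0, 0, 0]]
  fingers: 135

```text
clock: 43.0
tcp_pos: [0.663, -0.001, 0.2061]
orientation: [-3.136, 0.176, -0.012]
contact_force: [0.4, -0.4, 0.5]
grip_width: 0.0401
```

```bash
python3 - <<'E'
from h import *
plan([.466,-.0325,.16],-6.4)
E
```

```text
t 43.00 p [ 0.663  -0.001   0.2061] th -6.43 tilt [0.0077 0.0005] w 0.0401 F [ 0.4 -0.4  0.5]
 turn units z: -0.007  shift now-axes: [-0.1926  0.0535  0.0446]  shift after-turn axes: [-0.1923  0.0533  0.0461]
```

Call:
send_rows:
  series:
    - [[-0.02, 0.005, 0], [0, 0, 0]]
    - [[-0.04, 0.01, 0], [0, 0, 0]]
    - [[-0.045, 0.012, 0], [0, 0, 0]]
    - [[-0.04, 0.012, 0.01], [0, 0, 0]]
    - [[-0.03, 0.01, 0.02], [0, 0, 0]]
    - [[-0.015, 0.0045, 0.012], [0, 0, 0]]
    - [[0, 0, 0], [0, 0, 0]]
    - [[0, 0, 0], [0, 0, 0]]
    - [[0, 0, 0], [0, 0, 0]]
    - [[0, 0, 0], [0, 0, 0]]
    - [[0, 0, 0], [0, 0, 0]]
    - [[0, 0, 0], [0, 0, 0]]

```text
clock: 44.5
tcp_pos: [0.4658, -0.0333, 0.1594]
orientation: [-3.137, 0.176, -0.0]
contact_force: [0.4, -0.3, 0.3]
grip_width: 0.0401
```

```bash
python3 - <<'E'
from h import *
plan([.466,-.0325,.16],-6.4)
snap('wrist','w19')
E
```

```text
t 44.50 p [ 0.4658 -0.0333  0.1594] th -6.42 tilt [0.0001 0.    ] w 0.0401 F [ 0.4 -0.3  0.3]
 turn units z: -0.005  shift now-axes: [ 0.0001 -0.0008 -0.0006]  shift after-turn axes: [ 0.0001 -0.0008 -0.0006]
```

View pics/w19.png

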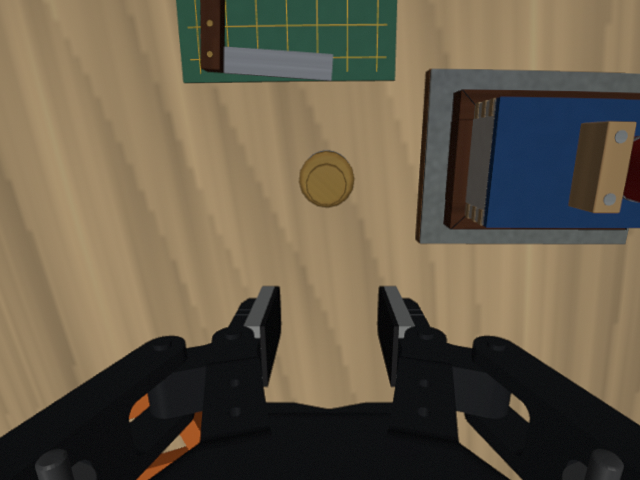

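```bash
python3 - <<'E'
from h import *
c=load('w19'); g=cv2.cvtColor(c['img'],cv2.COLOR_RGB2GRAY)
cr=cv2.resize(g[140:220,286:366],None,fx=4,fy=4,interpolation=cv2.INTER_CUBIC)
h=cv2.HoughCircles(cr,cv2.HOUGH_GRADIENT,1,20,param1=60,param2=20,minRadius=60,maxRadius=130); print(h)
for x,y,rr in h[0][:3]:
    px=(286+(x+.5)/4-.5,140+(y+.5)/4-.5); print(px,rr/4)
    for z in (.07,.042): P=toplane(c,[px],z)[0]; print(z,P,'diam',2*rr/4/369.5*(c['o'][2]-z))
plan([.470,.0073,.046],-6.4)
E
```

```text
[[[162.5 156.5 112.6]
  [160.5 177.5  82.6]
  [161.5 136.5  95.8]
  [140.5 180.5  94.6]
  [144.5 201.5 103.8]
  [183.5 187.5  99.3]
  [182.5 161.5  90.8]
  [143.5 149.5  90.7]]]
(np.float32(326.25), np.float32(178.75)) 28.15
0.07 [0.46898587 0.0108247  0.07      ] diam 0.035278537275254054
0.042 [0.4684807  0.00819165 0.042     ] diam 0.03954484319871598
(np.float32(325.75), np.float32(184.0)) 20.65
0.07 [0.46830841 0.00763401 0.07      ] diam 0.025879281159201586
0.042 [0.4677213  0.00461511 0.042     ] diam 0.02900891574815842
(np.float32(326.0), np.float32(173.75)) 23.95
0.07 [0.46917997 0.01389328 0.07      ] diam 0.03001495536832628
0.042 [0.46869827 0.01163133 0.042     ] diam 0.033644725528047655
t 44.55 p [ 0.4658 -0.0333  0.1594] th -6.43 tilt [0.0001 0.    ] w 0.0404 F [-0.2  0.3 -1. ]
 turn units z: -0.005  shift now-axes: [-0.0004 -0.0409  0.1134]  shift after-turn axes: [-0.0004 -0.0409  0.1134]
```

Call:
send_rows:
  series:
    - [[-0.0021, -0.02, 0.0], [0, 0, 0]]
    - [[0, -0.0212, 0.01], [0, 0, 0]]
    - [[0, 0, 0.02], [0, 0, 0]]
    - [[0, 0, 0.03], [0, 0, 0]]
    - [[0, 0, 0.03], [0, 0, 0]]
    - [[0, 0, 0.015], [0, 0, 0]]
    - [[0, 0, 0.0085], [0, 0, 0]]
    - [[0, 0, 0], [0, 0, 0]]
    - [[0, 0, 0], [0, 0, 0]]
    - [[0, 0, 0], [0, 0, 0]]
    - [[0, 0, 0], [0, 0, 0]]
    - [[0, 0, 0], [0, 0, 0]]

```text
clock: 46.05
tcp_pos: [0.4684, 0.0078, 0.0461]
orientation: [3.137, -0.176, 0.001]
contact_force: [0.7, 0.2, 0.2]
grip_width: 0.0403
```

```bash
python3 - <<'E'
from h import *
plan([.4684,.0078,.0456],-6.4)
snap('wrist','w20')
E
```

```text
t 46.05 p [0.4684 0.0078 0.0461] th -6.43 tilt [ 0.0004 -0.    ] w 0.0403 F [0.7 0.2 0.2]
 turn units z: -0.006  shift now-axes: [-0.     -0.      0.0005]  shift after-turn axes: [-0.     -0.      0.0005]
```

View pics/w20.png

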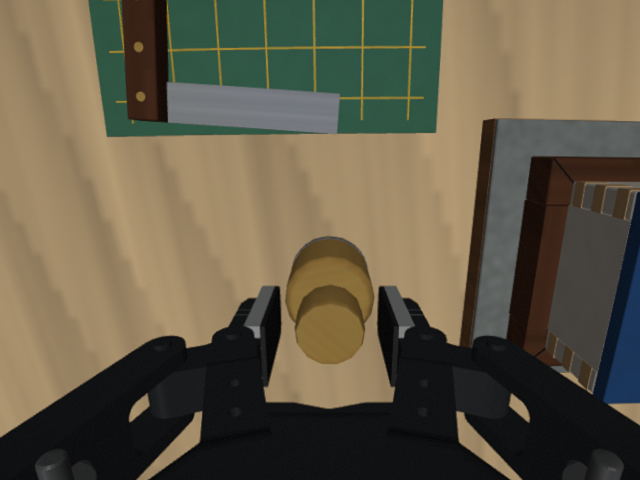

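The brass knob (330,328) is centred between the fingers. I'll grip it and lift.

Call:
send_rows:
  series:
    - [[0, 0, 0], [0, 0, 0]]
    - [[0, 0, 0], [0, 0, 0]]
    - [[0, 0, 0], [0, 0, 0]]
    - [[0, 0, 0], [0, 0, 0]]
    - [[0, 0, 0], [0, 0, 0]]
    - [[0, 0, 0], [0, 0, 0]]
  fingers: 255
  grip_force: 60

```text
clock: 46.85
tcp_pos: [0.4685, 0.0078, 0.0461]
orientation: [3.137, -0.176, 0.001]
contact_force: [-0.4, -0.5, 5.2]
grip_width: 0.0239
```

```bash
python3 - <<'E'
from h import *
plan([.595,.0059,.19],-6.4)
E
```

```text
t 46.85 p [0.4685 0.0078 0.0461] th -6.43 tilt [ 0.0005 -0.0001] w 0.0239 F [-0.4 -0.5  5.2]
 turn units z: -0.006  shift now-axes: [ 0.1259 -0.0123 -0.1438]  shift after-turn axes: [ 0.1259 -0.0122 -0.1439]
```

Call:
send_rows:
  series:
    - [[0, 0, -0.01], [0, 0, 0]]
    - [[0, 0, -0.03], [0, 0, 0]]
    - [[0, 0, -0.04], [0, 0, 0]]
    - [[0, 0, -0.04], [0, 0, 0]]
    - [[0, 0, -0.025], [0, 0, 0]]
    - [[0, 0, 0], [0, 0, 0]]
    - [[0, 0, 0], [0, 0, 0]]
    - [[0, 0, 0], [0, 0, 0]]
    - [[0, 0, 0], [0, 0, 0]]

```text
clock: 47.98
tcp_pos: [0.4677, 0.0078, 0.1899]
orientation: [-3.137, 0.176, 0.003]
contact_force: [-0.5, -0.2, -4.0]
grip_width: 0.024
```

```bash
python3 - <<'E'
from h import *
plan([.595,.0059,.19],-6.4)
E
```

```text
t 47.98 p [0.4677 0.0078 0.1899] th -6.42 tilt [-0.002   0.0002] w 0.0240 F [-0.5 -0.2 -4. ]
 turn units z: -0.003  shift now-axes: [ 0.1268 -0.0123 -0.0004]  shift after-turn axes: [ 1.268e-01 -1.230e-02 -1.000e-04]
```

Call:
send_rows:
  series:
    - [[0.015, -0.002, 0], [0, 0, 0]]
    - [[0.03, -0.003, 0], [0, 0, 0]]
    - [[0.035, -0.003, 0], [0, 0, 0]]
    - [[0.03, -0.003, 0], [0, 0, 0]]
    - [[0.0165, -0.0013, 0], [0, 0, 0]]
    - [[0, 0, 0], [0, 0, 0]]
    - [[0, 0, 0], [0, 0, 0]]
    - [[0, 0, 0], [0, 0, 0]]
    - [[0, 0, 0], [0, 0, 0]]
    - [[0, 0, 0], [0, 0, 0]]
    - [[0, 0, 0], [0, 0, 0]]

```text
clock: 49.35
tcp_pos: [0.5953, 0.0058, 0.191]
orientation: [3.137, -0.176, 0.0]
contact_force: [-0.1, 0.5, -4.4]
grip_width: 0.0245
```

```bash
python3 - <<'E'
from h import *
plan([.595,.0059,.1221],-6.4)
snap('wrist','w21')
E
```

```text
t 49.35 p [0.5953 0.0058 0.191 ] th -6.43 tilt [ 0.0002 -0.0001] w 0.0245 F [-0.1  0.5 -4.4]
 turn units z: -0.007  shift now-axes: [-0.0003 -0.0001  0.0689]  shift after-turn axes: [-0.0003 -0.0001  0.0689]
```

View pics/w21.png

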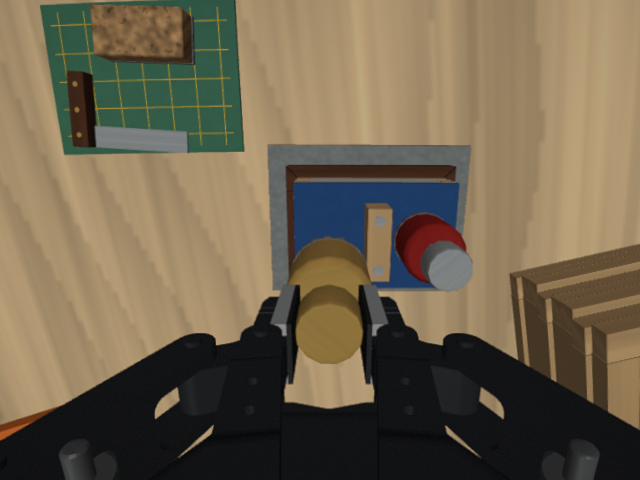

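The red weight stands upright on the panel, with the brass above its side. I'll descend.

Call:
send_rows:
  series:
    - [[-0.0003, 0, 0.01], [0, 0, 0]]
    - [[0, 0, 0.02], [0, 0, 0]]
    - [[0, 0, 0.02], [0, 0, 0]]
    - [[0, 0, 0.01], [0, 0, 0]]
    - [[0, 0, 0.004], [0, 0, 0]]
    - [[0, 0, 0], [0, 0, 0]]
    - [[0, 0, 0], [0, 0, 0]]
    - [[0, 0, 0], [0, 0, 0]]
    - [[0, 0, 0.001], [0, 0, 0]]
    - [[0, 0, 0.001], [0, 0, 0]]
    - [[0, 0, 0.001], [0, 0, 0]]
    - [[0, 0, 0.001], [0, 0, 0]]
    - [[0, 0, 0], [0, 0, 0]]
    - [[0, 0, 0], [0, 0, 0]]
    - [[0, 0, 0], [0, 0, 0]]
    - [[0, 0, 0], [0, 0, 0]]

```text
clock: 51.4
tcp_pos: [0.5951, 0.0059, 0.1229]
orientation: [3.137, -0.176, 0.0]
contact_force: [0.2, -0.6, -5.4]
grip_width: 0.0241
```

```bash
python3 - <<'E'
from h import *
plan([.595,.0059,.1221],-6.4)
E
```

```text
t 51.40 p [0.5951 0.0059 0.1229] th -6.43 tilt [ 0.0001 -0.    ] w 0.0241 F [ 0.2 -0.6 -5.4]
 turn units z: -0.005  shift now-axes: [-0.0001  0.      0.0008]  shift after-turn axes: [-0.0001  0.      0.0008]
```

Call:
send_rows:
  series:
    - [[0, 0, 0.0005], [0, 0, 0]]
    - [[0, 0, 0.0004], [0, 0, 0]]
    - [[0, 0, 0.0003], [0, 0, 0]]
    - [[0, 0, 0], [0, 0, 0]]
    - [[0, 0, 0], [0, 0, 0]]
    - [[0, 0, 0], [0, 0, 0]]

```text
clock: 52.15
tcp_pos: [0.5953, 0.0059, 0.1222]
orientation: [3.137, -0.176, 0.001]
contact_force: [-2.0, 0.1, 5.6]
grip_width: 0.0237
```

```bash
python3 - <<'E'
from h import *
plan([.595,.0059,.1221],-6.4)
E
```

```text
t 52.15 p [0.5953 0.0059 0.1222] th -6.43 tilt [ 0.0006 -0.0001] w 0.0237 F [-2.   0.1  5.6]
 turn units z: -0.007  shift now-axes: [-0.0003  0.      0.0001]  shift after-turn axes: [-0.0003  0.      0.0001]
```

Seated: the force went from −5.4 to +5.6 N. I'll release, lift and check.

Call:
send_rows:
  series:
    - [[0, 0, 0], [0, 0, 0]]
    - [[0, 0, 0], [0, 0, 0]]
    - [[0, 0, 0], [0, 0, 0]]
    - [[0, 0, 0], [0, 0, 0]]
    - [[0, 0, -0.01], [0, 0, 0]]
    - [[0, 0, -0.03], [0, 0, 0]]
    - [[0.01, 0.01, -0.04], [0, 0, 0]]
    - [[0.02, 0.02, -0.04], [0, 0, 0]]
    - [[0, 0.01, -0.04], [0, 0, 0]]
    - [[0, 0, 0], [0, 0, 0]]
    - [[0, 0, 0], [0, 0, 0]]
    - [[0, 0, 0], [0, 0, 0]]
    - [[0, 0, 0], [0, 0, 0]]
    - [[0, 0, 0], [0, 0, 0]]
  fingers: 135

```text
clock: 53.9
tcp_pos: [0.6202, -0.037, 0.2811]
orientation: [-3.137, 0.176, 0.002]
contact_force: [0.4, 0.7, 0.4]
grip_width: 0.0401
```

```bash
python3 - <<'E'
from h import *
from scipy.ndimage import binary_fill_holes
plan([.595,.0059,.1221],-6.4)
c=snap('wrist','w22'); snap('top','t22'); s=snap('side','s22')
i=s['img'][170:300,180:420]; cv2.imwrite('pics/s22c.png',cv2.resize(i[:,:,::-1],None,fx=3.3,fy=3.3,interpolation=cv2.INTER_CUBIC))
E
```

```text
t 53.90 p [ 0.6202 -0.037   0.2811] th -6.41 tilt [-0.001   0.0002] w 0.0401 F [0.4 0.7 0.4]
 turn units z: -0.002  shift now-axes: [-0.0296 -0.0398  0.159 ]  shift after-turn axes: [-0.0298 -0.0398  0.159 ]
```

View pics/w22.png

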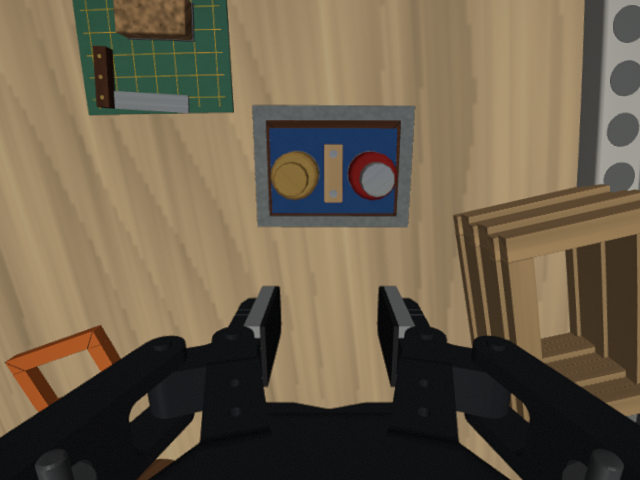

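View pics/s22c.png

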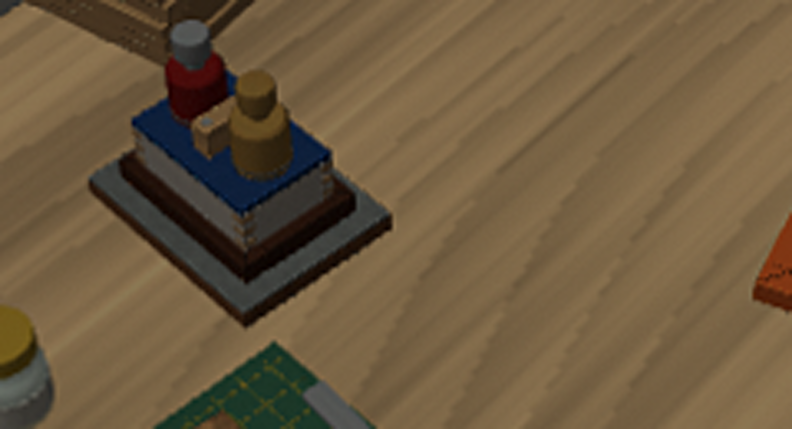

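View pics/t22.png

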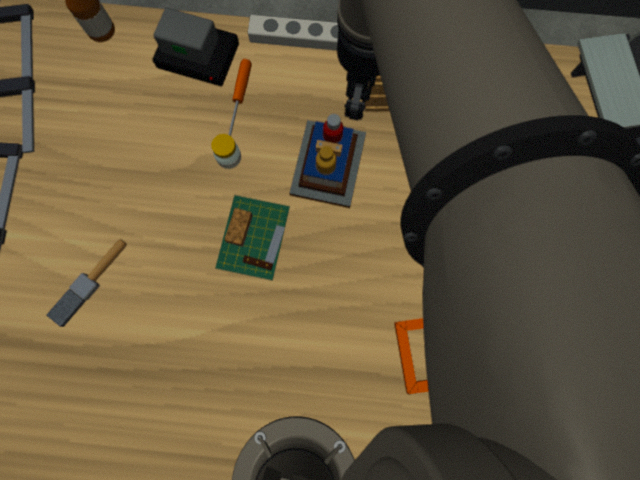

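```bash
python3 - <<'E'
from h import *
from scipy.ndimage import binary_fill_holes
c=load('w22'); m=masks(c['img'])
def comp(a,b):
    an=np.radians(a[2]);u=np.array([np.cos(an),np.sin(an)]);v=np.array([-u[1],u[0]]); d=(b-a[0])*1000; return d@u,d@v
obj=m['S']>100
al=binary_fill_holes(m['walnut']|m['blue'])
pn=binary_fill_holes(m['blue']); s=blob(c,(333,168),.076,mask=pn,win=40); P=rectfit(s['P']); print('panel',P)
f=blob(c,(333,168),.036,mask=al,win=40); F=rectfit(f['P']); print('frame',F)
b=blob(c,(333,168),.018,mask=binary_fill_holes((m['S']<65)|al),win=40); B=rectfit(b['P']); print('board',B)
print('panel-frame',comp(F,P[0]),P[2]-F[2],'frame-board',comp(B,F[0]),F[2]-B[2])
k=(m['S']<60); k[:,:355]=0;k[:,400:]=0;k[:158]=0;k[202:]=0
n,l,st,ce=cv2.connectedComponentsWithStats(k.astype(np.uint8)); i=1+np.argmax(st[1:,4]); print(st[i]); print('red',comp(P,toplane(c,[ce[i]],.146)[0,:2]))
g=cv2.cvtColor(c['img'],cv2.COLOR_RGB2GRAY); cr=cv2.resize(g[135:220,255:335],None,fx=4,fy=4,interpolation=cv2.INTER_CUBIC)
for x,y,rr in cv2.HoughCircles(cr,cv2.HOUGH_GRADIENT,1,15,param1=60,param2=18,minRadius=55,maxRadius=110)[0][:4]:
    px=(255+(x+.5)/4-.5,135+(y+.5)/4-.5)
    for z in (.146,.118): print('brass?',px,z,comp(P,toplane(c,[px],z)[0,:2]),2*rr/4/369.5*(c['o'][2]-z))
t0,t1=load('top0')['img'].astype(int),load('t22')['img'].astype(int); d=np.abs(t0-t1).sum(2)
print('bystander diff max', d[130:170,208:242].max(), d[195:280,215:290].max())
E
```

```text
panel (array([0.62769324, 0.00257641]), (np.float64(113.99502505235503), np.float64(76.79495364885831)), np.float64(-6.53750425598821), array([ 0.15722763, -0.05841486,  0.09858616, -0.24683572]))
frame (array([0.62809802, 0.00161221]), (np.float64(133.98800457148099), np.float64(96.32420314268597)), np.float64(-6.565627321939985), array([ 0.19703598, -0.38127099,  0.10199051,  0.07791642]))
board (array([0.62813443, 0.00154057]), (np.float64(168.19743723323407), np.float64(128.30130312288648)), np.float64(-6.644813856390613), array([ 0.2791949 , -0.24186477, -0.05809738,  0.02327064]))
panel-frame (np.float64(-0.5123682471225729), np.float64(0.91159395674758)) 0.028123065951774606 frame-board (np.float64(-0.044457734334199965), np.float64(0.0669468981261815)) 0.07918653445062773
[360 163  35  34 933]
red (np.float64(32.37798037760372), np.float64(-0.5103846106800172))
brass? (np.float32(290.75), np.float32(178.75)) 0.146 (np.float64(-31.7714206036315), np.float64(-0.3719820442598143)) 0.026221224478719607
brass? (np.float32(290.75), np.float32(178.75)) 0.118 (np.float64(-34.67072904
[... 219 characters left out ...]
(292.5), np.float32(173.75)) 0.118 (np.float64(-33.147144374671214), np.float64(1.0012440993213663)) 0.035890904668691395
brass? (np.float32(287.0), np.float32(180.5)) 0.146 (np.float64(-34.597581039356314), np.float64(-1.6695614039664604)) 0.02877207102540805
brass? (np.float32(287.0), np.float32(180.5)) 0.118 (np.float64(-37.782342481140624), np.float64(-4.480152046889186)) 0.031678160152471796
brass? (np.float32(296.75), np.float32(177.0)) 0.146 (np.float64(-27.27957503767088), np.float64(0.9254957455973174)) 0.04021337641950324
brass? (np.float32(296.75), np.float32(177.0)) 0.118 (np.float64(-29.725189907263463), np.float64(-1.6229842081158325)) 0.044275081114728
bystander diff max 88 95
```

```bash
python3 - <<'E'
from h import *
a,b=load('top0')['img'],load('t22')['img']
for n,(y0,y1,x0,x1) in dict(jar=(125,175,203,247),mat=(190,285,210,295),plain=(300,400,100,200)).items():
    A=np.float32(cv2.cvtColor(a[y0:y1,x0:x1],7));B=np.float32(cv2.cvtColor(b[y0:y1,x0:x1],7)); print(n,cv2.phaseCorrelate(A,B),np.abs(A-B).mean())
print(r.get_obs()['clock'], r.hand_in())
E
```

```text
jar ((0.45711839360672, 0.031360466828530775), 1.0252245271470812) 20.317728
mat ((0.0033541049713576854, 0.07392174301198651), 1.0270443863338894) 16.65127
plain ((-0.009116201123447354, 0.00296593867386008), 0.8853251697540283) 21.5145
the job is handed in; nothing more can be done
54.05 None
```

The shadow box is stacked on the press board in the order asked and handed in at about 54 s of the 144 s allowed. No verdict comes back on hand-in, so the figures below are my own last measurements.

| Check | Last measurement |
|---|---|
| Front frame on board | within 0.1 mm of centre, 0.1° off square |
| Spacer on frame | about 0.4–0.5 mm off centre each way, 0.2° off square |
| Panel on frame | about 0.5 mm off along its length, 0.4–0.9 mm across, square within 0.1° |
| Weights | upright, about 32 mm either side of the panel's middle (target 33), under 1 mm off its centre line |

- **Panel on spacer:** the spacer was hidden once the panel was down, so flush is judged from both showing nearly the same offset from the frame, plus the side view.
- **Setting down:** both weights were lowered in steps of 1.5 mm or less and released only once the force reading showed them standing on the panel.
- **Bystanders:** against the first top picture, the mat area, with the sanding block and try square on it, shifted under 0.1 pixel. The jar area read 0.46 pixel. The arm never went near the jar, and it looks unmoved. The pictures differ in brightness everywhere, including bare bench, so I take this as lighting.
- **Disagreements:** the measured sizes came out 1–2% small throughout, a camera scale error that mostly cancels in the centring. The circle finder gave several candidates for the brass weight, and I used the one matching the 26 mm knob.

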